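# Turn the slotted selector of the square control box with the wide screwdriver

### The arm

A 7-joint arm with a two-finger parallel gripper is mounted at the origin on a cart in front of the work surface, level with it; the furniture and walls round the work are solid. World frame = base frame: x ahead of the robot, y to its left, z up, the work surface at z = 0. Lengths are in m, angles in rad, forces in N, time in s.
With the tool pointing down it reaches from about 0.4 to 0.85 m from the base axis. Payload 4.5 kg.
Tool frame: the origin (TCP) lies midway between the tips of the shut fingers; the grasp point (between the pads) lies 19 mm behind it; z points along the fingers, y is the direction in which the jaws open and shut (so a half turn about z gives the same grasp; the last joint's range is limited). The gripper opens to 85 mm and grips with 20 to 120 N. Pads are 22 mm wide; open, the fingers measure 114 mm over their backs; the gripper's body (76 mm by 85 mm) begins 54 mm behind the grasp point. The pads swing forward as they close: fully open they stand 13 mm farther back than shut.
Start: joints at [-1.092, 0.689, -0.195, 1.565, 0.157, 0.902, -0.215], TCP at [0.269, 0.564, 0.231] pointing down, gripper open.
Joint ranges: [-3.01, 3.01], [-0.46, 2.08], [-1.47, 1.51], [0.13, 2.56], [-1, 4.14], [0.04, 2.09], [-2.66, 2.66]. Speed limits (rad/s): [2.57, 2.57, 3.14, 3.14, 3.14, 3.14, 3.14].

### API

Orientations are given as a unit quaternion [x, y, z, w].
In Python, from station import env gives the robot as it stands.
- The arm moves only by the tool jog_arm, never from a script. Its argument "moves" is text: rows parted by semicolons, each of 5 numbers parted by spaces: the finger opening in cm, from 0 to 8.54, then the shift along the tool's x, y, z in cm, then the turn about the tool's z in rad. In form: jaw tx ty tz roll; .... A call has 1 to 10 rows; each row shifts and turns the commanded pose from where the row before left it, along the tool's axes as they then stand; what a row does not reach is not made up. A row lasts 1/10 s, in which the tool goes at most 50 mm and 8.59 degrees, less where a joint would pass 70% of its speed; a pose out of reach is approached as far as the arm can. A call is refused whole if a number of a shift passes 5 or a number of a turn 0.15, either way. A call with a gripper value outside its range is refused whole. The fingers move at their own pace and stop on an object; "squeeze" is the grip in N (left out, the last holds). Time passes only in rows, so rows that do not move let the fingers close. It gives the time, the measured TCP pose, the force and the opening at its end, in the units of the state.
- env.get_obs(): the state, without advancing time (a new reading comes with each control period).
- env.capture(name): name is "scene" or "top" or "wrist"; returns the picture (480x640x3 uint8, red, green, blue); there is no depth.
- env.camera_params(name): a dict with "fovy" (degrees; the focal length in pixels is half the picture's height over the tangent of half this angle, whatever the lens; pixels are square), "cx", "cy" (the principal point, pixels), "extrinsics" (4x4, takes a point from world to camera coordinates); the wrist camera has in their place "mount" (4x4, takes a point from camera to tool coordinates, whose origin is the TCP and whose axes are the flange's). Camera axes: x right, y down, z forward; pixel columns grow to the right and rows downward; lengths in m; the calibration is good to about 2 mm. A picture is of the moment at which its call begins: read the wrist's pose just before it. camera_params takes no time and is no camera call.
- env.hand_in(): hands the job in, once; it reports no verdict.
Trained networks look in the newest picture that a camera, given by its name, has taken for a name from the list of things; names that differ only in an ending like _2 or _b are one class to them, and where a whole thing is asked for, a point or a joint stands for the part that bears it (a point fixed in the world has none). Each returns a list of dicts, best first, with "p" (0 to 1); they miss things now and then, are a little off and sometimes report something else, mostly with a low value. They report only what shows in the picture. A call takes as long as a camera call. They do not tell look-alikes from the thing itself.
- env.silhouettes(camera, query): "pixels" (480x640 bool, what is visible of it) and "rect" ([left, top, right, bottom] in pixels, round what is visible of it).
The state is a dict: "time": time; "joints": joint angles; "dq": joint speeds; "joint_efforts": joint torques, N m; "position": TCP position; "tcp_rot": TCP orientation; "force": force on the tool from outside, world axes, zero at the start; "wrist_torque": the same for the moment, N m; "grip_width": finger opening in m.
Only numpy, scipy, OpenCV 4.12 (cv2) and the standard library are available. Lean on these libraries where they do the work, as an engineer would, in place of code of your own. Each camera call takes 0.05 s, during which the arm holds its last target.

### The job

Take the big flat screwdriver out of its wooden stand, set its blade in the slot of the selector on the square control box, and turn that selector a quarter turn clockwise (seen from above) until it comes against its stop. Then put the screwdriver back upright in its stand, blade down and fully home, and let go. Do not touch the selector or housing of the round control box with the screwdriver.

Things in the scene. Friction and masses are not known exactly. Their poses are not given: they have to be found in the camera images.
- driver: Broad black-handled flat screwdriver, 140 g, upright in the stand. Origin: middle of the blade's end; z up the shaft, x along the blade's width. Blade 22 (x) x 3 (y) x 16 mm; shaft 10 mm thick; guard 48 mm across, underside at z 62 mm; handle z 70 to 140 mm, 30 (x) x 22 mm (y), flat sides: grip across y near z 108 mm. The two small lying screwdrivers are bystanders.
- stand: Fixed wooden block, 70 mm cube; origin at the centre of its underside on the table, z up. A vertical 36 x 36 mm square hole goes right through its centre: the driver's shaft hangs in it with the guard resting on the top, the blade's end then 8 mm above the table. Any yaw of the driver fits; it starts within 3 mm of the hole's centre.
- selector_slot (a point): On the turning axis at the slot's floor (z 40 mm), in the steel selector disc (44 mm across, top 50 mm above the table) of the square grey box (fixed, 72 x 72 x 36 mm). The slot runs right across along this point's x axis and turns with the disc; z up. Slot 6.5 mm wide, flared to 16 mm at the mouth, 10 mm deep: the blade has up to 10 degrees of play before the disc follows.
- selector (a joint): Angle of the square box's selector, rad: grows clockwise seen from above; starts between 0 and 0.2, solid stop at 1.60. Friction about 0.08 N m; it stays where it is left.
- round_box: The other control box, to be left alone: round grey housing, fixed, 76 mm across and 36 mm high, with the same slotted selector on top (50 mm in all); origin at the centre of its underside. The two boxes stand side by side in either order.
There are look-alikes about, which are no part of the job. Of the things shaped like the driver, the black one is meant.

How it is judged:
By the outcome, as a careful person would: the job done as asked, in the order asked, and still so for the second after the job is handed in, with the robot touching nothing.
It also fails if it takes over 54 s, if anything falls off the work surface, if the arm or the gripper's body presses on something with over 40 N, if the wrist force passes 120 N, or if a joint passes its speed limit or range.

## Working session

There is one attempt and no reset: what is moved stays moved. The work goes in short steps, Python scripts to look and compute and a tool call to move; the robot and the scene stay as the last step left them, time stands still between calls to the robot, and variables do not carry over. Pictures are saved under pics/ and viewed, and the job is handed in when it is done.

Besides the shell and the picture viewer there is one more tool, called after "Emit:" as name(argument=value, ...), one argument or row to a line, values as JSON. jog_arm: Moves the arm, as the interface text tells. Its arguments: {"type":"object","properties":{"moves":{"type":"string"},"squeeze":{"type":"number"}},"required":["moves"]}

```bash
mkdir -p pics; ls
cat > h.py <<'E'
from station import env
import numpy as np, cv2
def save(n,im): cv2.imwrite(f'pics/{n}.png',im[:,:,::-1])
E
python3 - <<'E'
from h import *
for c in ['scene','top']:
    im=env.capture(c); save(c+'0',im)
    p=env.camera_params(c); print(c,p)
    for q in ['driver','stand','selector_slot','selector','round_box']:
        for r in env.silhouettes(c,q)[:4]: print(q,round(r['p'],2),r['rect'],r['pixels'].sum())
o=env.get_obs(); print(o)
print(env.camera_params('wrist'))
E
```

```text
pics
scene {'fovy': 43.83634743225946, 'cx': 323.79348411166126, 'cy': 234.7489547687206, 'extrinsics': array([[ 0.69403329, -0.71993207, -0.00395077, -0.59722825],
       [-0.46255546, -0.44169697, -0.76873027,  0.14321312],
       [ 0.55168853,  0.53535185, -0.63956091,  0.88362642],
       [ 0.        ,  0.        ,  0.        ,  1.        ]])}
driver 0.89 [243.2, 227.5, 276.4, 289.1] 1344
driver 0.81 [204.1, 194.2, 234.4, 271.9] 1283
driver 0.62 [398.4, 157.0, 433.8, 211.1] 989
stand 0.86 [226.9, 259.3, 291.4, 329.1] 2829
selector_slot 0.97 [279.5, 219.1, 307.4, 243.0] 455
selector 0.56 [282.2, 222.5, 308.9, 242.3] 473
round_box 0.61 [350.2, 253.7, 396.1, 302.8] 1876
top {'fovy': 52.72035644726075, 'cx': 322.1028877245699, 'cy': 241.28792773633575, 'extrinsics': array([[ 0.02148418, -0.99966713, -0.01428462, -0.32576922],
       [-0.99478233, -0.01994954, -0.10005062,  0.53164864],
       [ 0.09973234,  0.01635959, -0.9948798 ,  0.84569326],
       [ 0.        ,  0.        ,  0.        ,  1.        ]])}
driver 0.86 [315.2, 314.2, 341.0, 345.8] 632
driver 0.66 [251.2, 306.5, 276.8
[... 789 characters left out ...]
04, 0.56418977, 0.23129614]), 'tcp_rot': array([2.20566488e-01, 9.75371941e-01, 6.15552956e-06, 1.12752782e-05]), 'force': array([ 0.03853872,  0.12865228, -0.03648019]), 'wrist_torque': array([-0.02852352, -0.00202575, -0.00297801]), 'grip_width': 0.08533850707790396}
{'fovy': 71.71936711902086, 'cx': 321.27278010835136, 'cy': 236.87935939603798, 'mount': array([[ 6.02799142e-04, -9.45774499e-01, -3.24823389e-01,
         8.28811378e-02],
       [ 9.99999632e-01,  7.68555345e-04, -3.81995662e-04,
         2.55450793e-04],
       [ 6.10926507e-04, -3.24823039e-01,  9.45774614e-01,
        -1.44089846e-01],
       [ 0.00000000e+00,  0.00000000e+00,  0.00000000e+00,
         1.00000000e+00]])}
```

View pics/scene0.png

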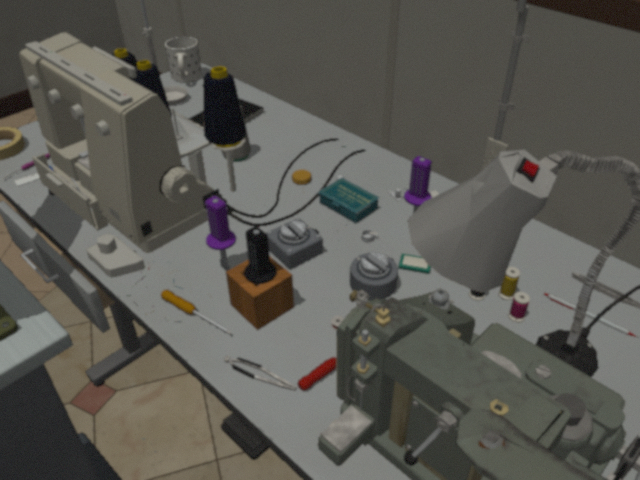

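View pics/top0.png

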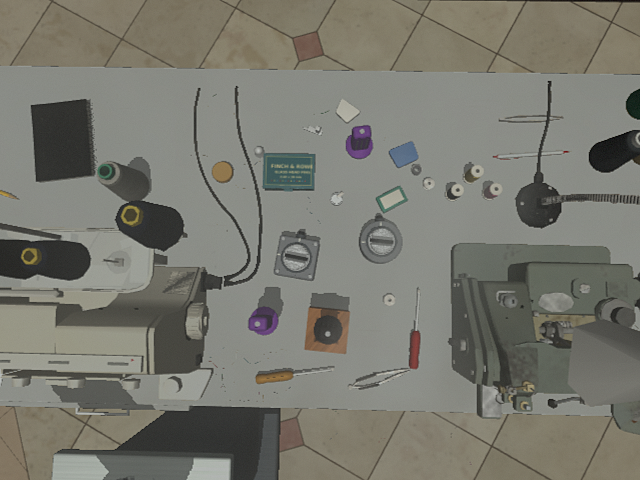

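```bash
cat >> h.py <<'E'
def cam(name,obs=None):
    p=env.camera_params(name)
    f=240/np.tan(np.radians(p['fovy'])/2)
    K=np.array([[f,0,p['cx']],[0,f,p['cy']],[0,0,1]])
    if 'extrinsics' in p: E=p['extrinsics']
    else:
        from scipy.spatial.transform import Rotation as R
        T=np.eye(4);T[:3,:3]=R.from_quat(obs['tcp_rot']).as_matrix();T[:3,3]=obs['position']
        E=np.linalg.inv(T@p['mount'])
    return K,E
def ray(KE,uv,z):
    K,E=KE; d=E[:3,:3].T@np.linalg.inv(K)@np.array([uv[0],uv[1],1.]); c=-E[:3,:3].T@E[:3,3]
    return c+d*(z-c[2])/d[2]
def proj(KE,P):
    K,E=KE; P=np.atleast_2d(P); q=(P@E[:3,:3].T+E[:3,3])@K.T
    return q[:,:2]/q[:,2:]
E
python3 - <<'E'
from h import *
t=cam('top');s=cam('scene')
def ctr(m): 
    y,x=np.nonzero(m); return x.mean(),y.mean()
for c,k in (('top',t),('scene',s)):
    env.capture(c)
    print(c,'slotdisc',ray(k,ctr(env.silhouettes(c,'selector_slot')[0]['pixels']),.05))
    print(c,'selector',ray(k,ctr(env.silhouettes(c,'selector')[0]['pixels']),.05))
    print(c,'round',ray(k,ctr(env.silhouettes(c,'round_box')[0]['pixels']),.04))
# stand corners top pic
print('stand top', [ray(t,p,.07).round(3) for p in [(310,307),(350,310),(348,353),(305,351)]])
im=env.capture('top'); cv2.imwrite('pics/tz.png',cv2.resize(im[215:365,235:415,::-1],None,fx=4.4,fy=4,interpolation=cv2.INTER_CUBIC)[:, :800])
im=env.capture('scene'); cv2.imwrite('pics/sz.png',cv2.resize(im[190:340,200:400,::-1],None,fx=4,fy=4,interpolation=cv2.INTER_CUBIC))
E
```

```text
top slotdisc [ 0.5073754  -0.27137216  0.05      ]
top selector [ 0.50785672 -0.27106093  0.05      ]
top round [ 0.5384923 -0.4180085  0.04     ]
scene slotdisc [ 0.50130079 -0.27662832  0.05      ]
scene selector [ 0.50080954 -0.2767895   0.05      ]
scene round [ 0.52242986 -0.43198851  0.04      ]
stand top [array([ 0.422, -0.297,  0.07 ]), array([ 0.419, -0.365,  0.07 ]), array([ 0.348, -0.362,  0.07 ]), array([ 0.35 , -0.291,  0.07 ])]
```

View pics/tz.png

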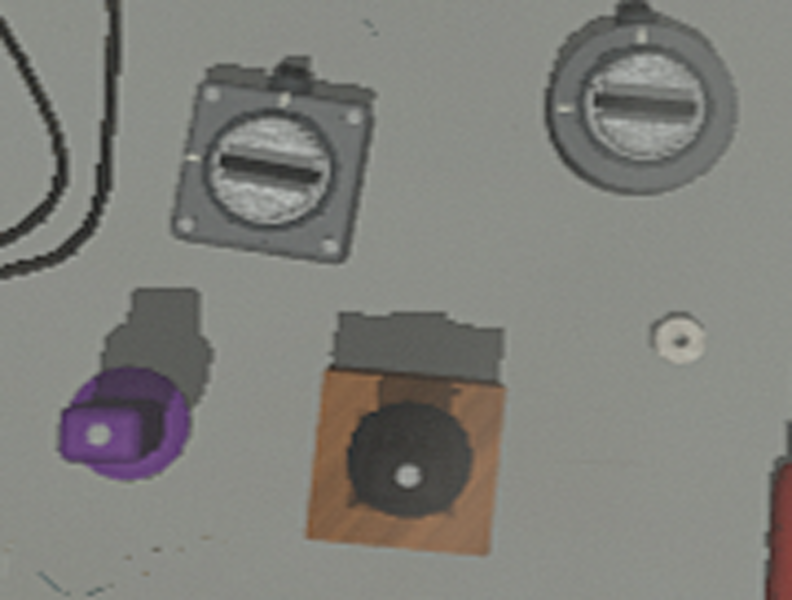

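View pics/sz.png

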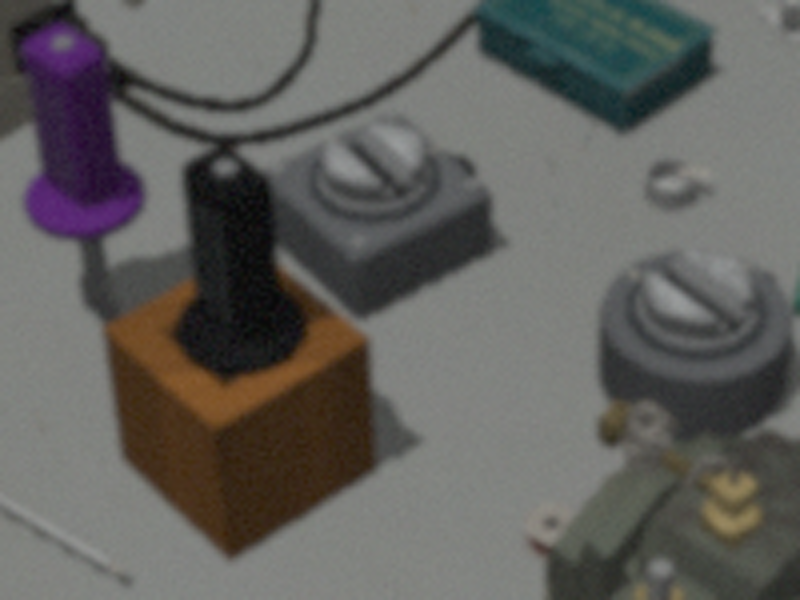

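Run:
```python
from h import *
o=env.get_obs()
s=cam('scene');t=cam('top')
for b,tp in (((150,246),(102,88)),((150,246),(70,35)),((207,215),(158,95))):
    P=ray(s,b,0)
    zs=np.linspace(0,.6,121); q=proj(s,np.array([[P[0],P[1],z] for z in zs]))
    i=np.argmin(abs(q[:,1]-tp[1])); print(P,zs[i],q[i])
print('slot scene',ray(s,(293.75,230.75),.05),'top',ray(t,(296.6,257),.05))
print('drv top mark',ray(t,(327.7,333.75),.148),'scene',ray(s,(200+225/4,190+160/4),.148))
print('purple', ray(t,(235+100/4.4,215+432/4),.148), ray(s,(200+62/4,190+42/4),.148))
im=env.capture('wrist');save('w0',im)
```

```text
[ 0.34441193 -0.08045261  0.        ] 0.295 [110.22671752  87.85358932]
[ 0.34441193 -0.08045261  0.        ] 0.37 [97.10093023 35.66287191]
[ 0.46620414 -0.08175039  0.        ] 0.24 [187.40122715  95.15929999]
slot scene [ 0.50378901 -0.27545879  0.05      ] top [ 0.50738707 -0.27132989  0.05      ]
drv top mark [ 0.38573932 -0.32815955  0.148     ] scene [ 0.38859061 -0.32534058  0.148     ]
purple [ 0.39940121 -0.22172641  0.148     ] [ 0.39238718 -0.22953182  0.148     ]
```

View pics/w0.png

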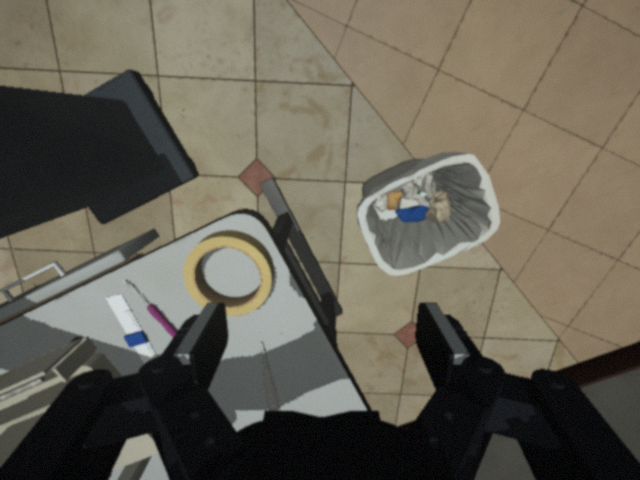

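Emit:
jog_arm(
  moves="8.5 0 0 -4 0; 8.5 0 -1 -5 0; 8.5 0 -1 -5 0; 8.5 0 -1 -5 0; 8.5 0 -1 -5 0; 8.5 0 -1 -4 0; 8.5 0 0 0 0",
)

```text
time: 1.85
position: [0.2478, 0.5211, 0.5144]
tcp_rot: [0.221, 0.975, 0.007, 0.001]
force: [0.4, 1.1, 0.6]
grip_width: 0.0851
```

Emit:
jog_arm(
  moves="8.5 -2.3 0 0 0.04; 8.5 -4.6 0 0 0.08; 8.5 -4.6 0 0 0.08; 8.5 -4.6 0 0 0.08; 8.5 -4.6 0 0 0.08; 8.5 -4.6 0 0 0.08; 8.5 -4.6 0 0 0.08; 8.5 -4.6 0 0 0.08; 8.5 -4.6 0 0 0.08; 8.5 -4.6 0 0 0.08",
)

```text
time: 2.85
position: [0.5502, 0.2162, 0.5063]
tcp_rot: [0.568, 0.823, -0.001, -0.0]
force: [2.2, 0.0, 0.3]
grip_width: 0.0853
```

Emit:
jog_arm(
  moves="8.5 -4.6 0 0 0.08; 8.5 -4.6 0 0 0.08; 8.5 -4.6 0 0 0.08; 8.5 -4.6 0 0 0.08; 8.5 -4.6 0 0 0.08; 8.5 -4.6 0 0 0.08; 8.5 -4.6 0 0 0.08; 8.5 -4.6 0 0 0.08; 8.5 -4.6 0 0 0.08; 8.5 -2.3 0 0 0.04",
)

```text
time: 3.85
position: [0.5579, -0.2137, 0.5066]
tcp_rot: [0.834, 0.551, -0.002, 0.0]
force: [-0.0, -0.1, -0.9]
grip_width: 0.0851
```

Run:
```python
from h import *
o=env.get_obs(); print(o['time'],o['joints'].round(3),o['position'].round(4),o['tcp_rot'].round(4),o['force'].round(1))
im=env.capture('wrist');save('w1',im)
```

```text
3.85 [ 1.350e-01  4.730e-01  2.930e-01  1.150e+00 -1.290e-01  1.538e+00
 -1.000e-03] [ 0.5579 -0.2137  0.5066] [ 8.344e-01  5.512e-01 -1.700e-03  5.000e-04] [-0.  -0.1 -0.9]
```

View pics/w1.png

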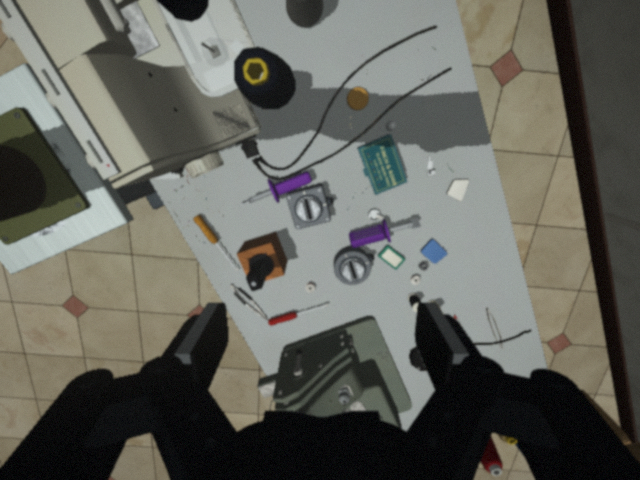

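Run:
```python
from h import *
im=env.capture('top');save('t1',im)
im=env.capture('scene');save('s1',im)
```

```text
(no output)
```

View pics/t1.png

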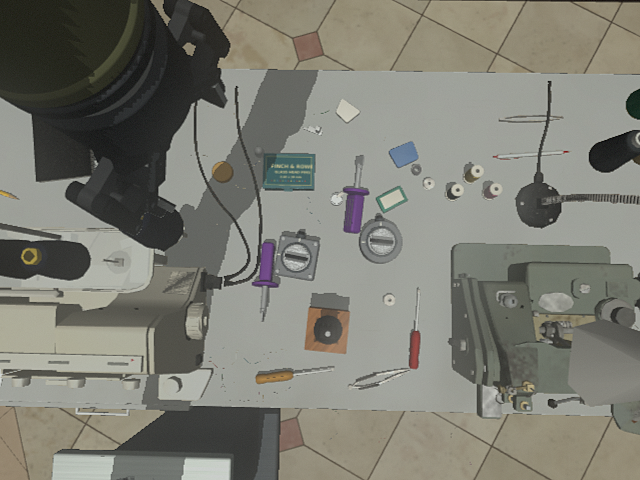

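View pics/s1.png

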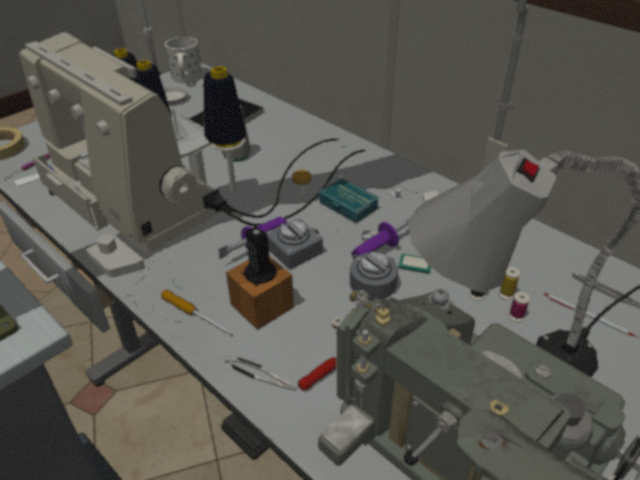

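Emit:
jog_arm(
  moves="8.5 -2 -1.6 4 0; 8.5 -2 -1.6 4 0; 8.5 -2 -1.6 4 0; 8.5 -2 -1.6 4 0; 8.5 0 0 1 0; 8.5 0 0 0 0; 8.5 0 0 0 0",
)

```text
time: 4.7
position: [0.4727, -0.2567, 0.3383]
tcp_rot: [0.831, 0.556, 0.001, 0.001]
force: [0.1, -0.2, -0.1]
grip_width: 0.0852
```

Run:
```python
from h import *
o=env.get_obs(); print(o['time'],o['joints'].round(3),o['position'].round(4),o['tcp_rot'].round(4),o['force'].round(1))
k=cam('wrist',o)
im=env.capture('wrist');save('w2',im); np.save('w2.npy',im)
for q in ['driver','stand','selector_slot','round_box']:
    for r in env.silhouettes('wrist',q)[:3]:
        y,x=np.nonzero(r['pixels']); print(q,round(r['p'],2),r['rect'],x.mean().round(1),y.mean().round(1))
```

```text
4.7 [ 0.243  0.457  0.267  1.694 -0.14   1.006  0.168] [ 0.4727 -0.2567  0.3383] [8.309e-01 5.564e-01 1.200e-03 8.000e-04] [ 0.1 -0.2 -0.1]
driver 0.85 [256.6, 138.5, 351.2, 178.1] 313.6 155.4
driver 0.65 [260.2, 250.3, 300.7, 304.5] 278.1 274.8
driver 0.59 [400.1, 202.1, 503.5, 243.6] 442.5 222.8
stand 0.64 [247.2, 220.0, 312.2, 283.8] 281.7 249.7
selector_slot 0.89 [330.4, 171.6, 367.5, 204.5] 347.5 186.9
round_box 0.91 [374.1, 243.5, 430.0, 298.8] 402.5 267.4
```

View pics/w2.png

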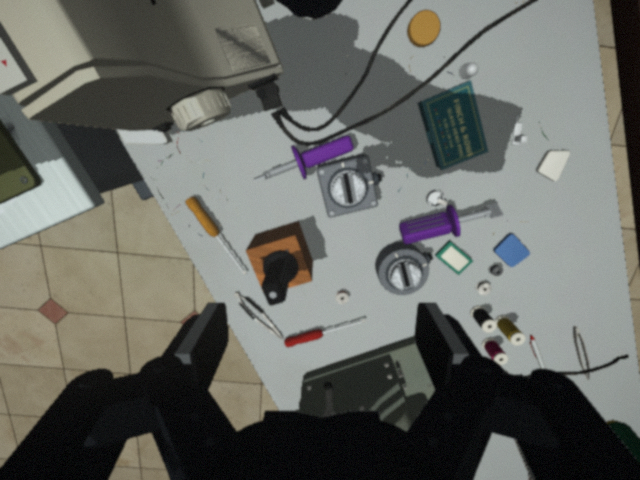

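Run:
```python
from h import *
im=np.load('w2.npy')[:,:,::-1]
a=cv2.resize(im[150:220,310:390],None,fx=5,fy=5,interpolation=cv2.INTER_CUBIC)
b=cv2.resize(im[215:315,240:320],None,fx=5,fy=5,interpolation=cv2.INTER_CUBIC)
b=cv2.convertScaleAbs(b,alpha=2,beta=10)
c=np.zeros((500,800,3),np.uint8); c[:350,:400]=a;c[:,400:]=b
cv2.imwrite('pics/w2z.png',c)
```

```text
(no output)
```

View pics/w2z.png

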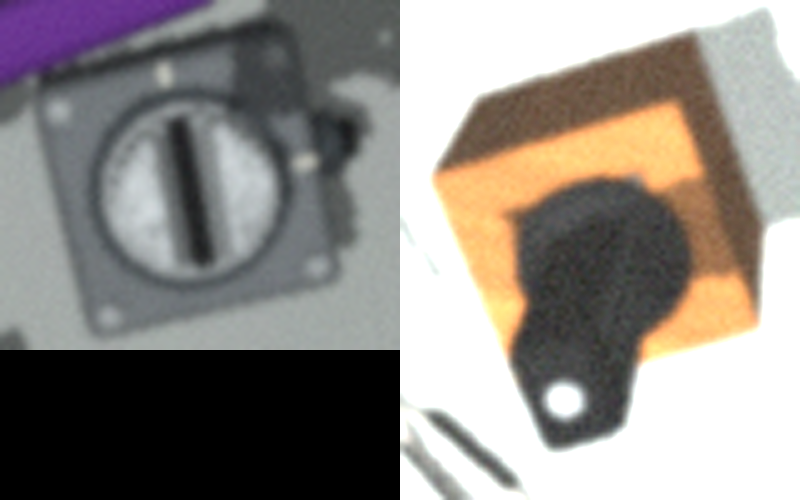

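Emit:
jog_arm(
  moves="8.5 -3.2 -1.3 1 0; 8.5 -3.2 -1.3 2 0; 8.5 -3.2 -1.3 2 0; 8.5 -3.2 -1.3 3 0; 8.5 0 0 0 0; 8.5 0 0 0 0; 8.5 0 0 0 0",
)

```text
time: 5.65
position: [0.3748, -0.3557, 0.2581]
tcp_rot: [0.831, 0.556, 0.001, 0.001]
force: [-0.2, -0.4, -0.6]
grip_width: 0.085
```

Run:
```python
from h import *
o=env.get_obs(); print(o['time'],o['joints'].round(3),o['position'].round(4),o['tcp_rot'].round(4),o['force'].round(1))
im=env.capture('wrist');save('w3',im); np.save('w3.npy',im); np.savez('w3o.npz',**{k:o[k] for k in ('position','tcp_rot')})
for q in ['driver','stand']:
    for r in env.silhouettes('wrist',q)[:3]:
        y,x=np.nonzero(r['pixels']); print(q,round(r['p'],2),r['rect'],x.mean().round(1),y.mean().round(1))
```

```text
5.65 [ 0.519  0.52   0.239  1.871 -0.172  0.768  0.459] [ 0.3748 -0.3557  0.2581] [8.313e-01 5.558e-01 7.000e-04 8.000e-04] [-0.2 -0.4 -0.6]
driver 0.94 [286.4, 3.3, 418.3, 62.6] 361.7 30.7
driver 0.67 [293.5, 155.6, 345.6, 217.3] 319.8 182.8
driver 0.66 [472.5, 100.3, 617.2, 160.2] 531.2 129.3
stand 0.56 [277.0, 132.7, 359.7, 220.0] 315.0 171.0
```

View pics/w3.png

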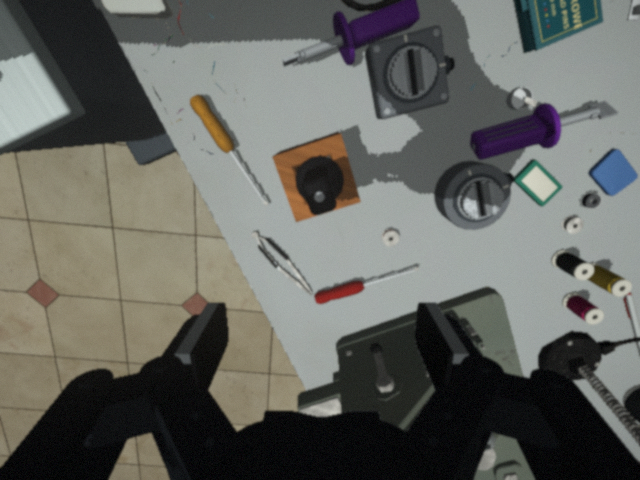

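Run:
```python
from h import *
im=np.load('w3.npy')[:,:,::-1]
a=cv2.resize(im[125:225,270:370],None,fx=6,fy=6,interpolation=cv2.INTER_CUBIC)
cv2.imwrite('pics/w3z.png',cv2.convertScaleAbs(a,alpha=3,beta=0))
a=cv2.resize(im[0:125,350:470],None,fx=4.8,fy=4.8,interpolation=cv2.INTER_CUBIC)
cv2.imwrite('pics/w3y.png',a)
```

```text
(no output)
```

View pics/w3z.png

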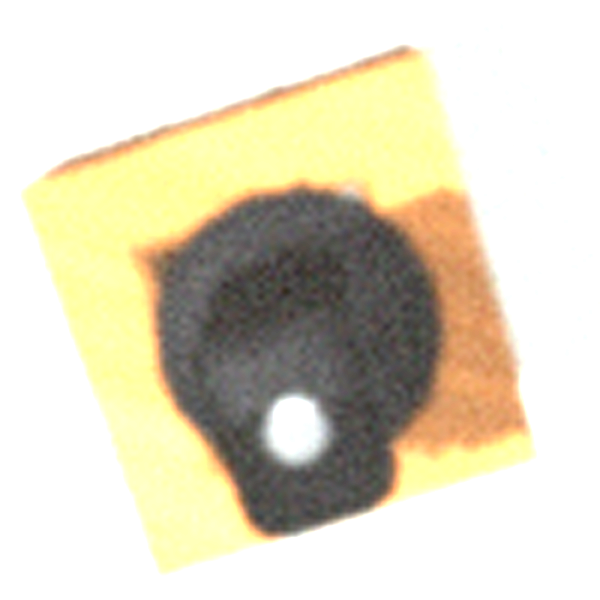

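View pics/w3y.png

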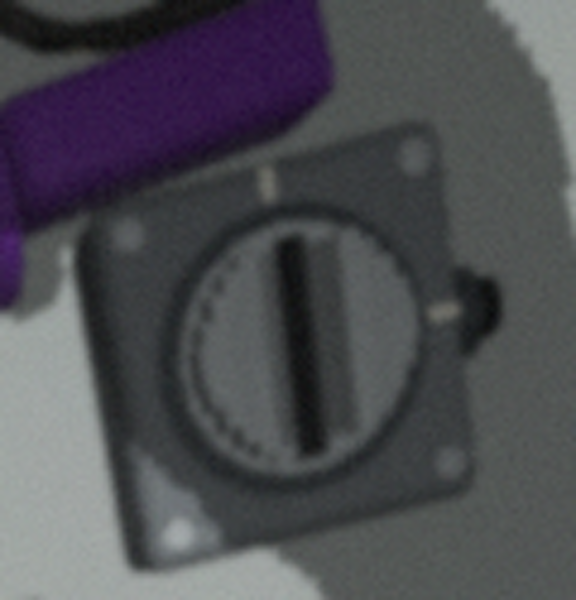

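```bash
cat > fit.py <<'E'
from h import *
import sys
from scipy.optimize import minimize
n=sys.argv[1]
im=np.load(n+'.npy'); d=np.load(n+'o.npz'); o={k:d[k] for k in d}
K,E=cam('wrist',o)
S=4
def render(p,ch=4e-3,top=.148):
    x,y,yaw=p; m=np.zeros((480*S,640*S),np.uint8)
    a=np.linspace(0,2*np.pi,60)
    def hull(pts):
        q=proj((K,E),pts); cv2.fillConvexPoly(m,cv2.convexHull(((q+.5)*S).round().astype(np.int32)),1)
    c=np.c_[.024*np.cos(a),.024*np.sin(a)]
    hull(np.array([[x+u,y+v,z] for u,v in c for z in(.07,.078)]))
    h=np.array([(sx*(.015-ax),sy*(.011-ay)) for sx in(1,-1) for sy in (1,-1) for ax,ay in ((0,ch),(ch,0))])
    R=np.array([[np.cos(yaw),-np.sin(yaw)],[np.sin(yaw),np.cos(yaw)]]); h=h@R.T
    hull(np.array([[x+u,y+v,z] for u,v in h for z in (.078,top)]))
    return m
r=[r for r in env.silhouettes('wrist','driver')] if len(sys.argv)>2 else None
x0,y0,x1,y1=map(int,sys.argv[2:6])
g=im.max(2).astype(np.float32); sat=(im.max(2).astype(int)-im.min(2))
mask=np.zeros((480,640),np.uint8)
sub=(g[y0:y1,x0:x1]<float(sys.argv[6]))&(sat[y0:y1,x0:x1]<float(sys.argv[7])); mask[y0:y1,x0:x1]=sub
nl,lab,st,_=cv2.connectedComponentsWithStats(mask); i=1+np.argmax(st[1:,4]); mask=(lab==i).astype(np.uint8)
cs,_=cv2.findContours(mask,cv2.RETR_EXTERNAL,cv2.CHAIN_APPROX_NONE); cv2.drawContours(mask,cs,-1,1,-1)
M=cv2.resize(mask,None,fx=S,fy=S,interpolation=cv2.INTER_NEAREST)
cost=lambda p:np.sum(render(p)!=M)/S/S
best=[]
for yaw in np.radians(np.arange(0,180,15)):
    r=minimize(lambda q:cost((q[0]*.01+.386,q[1]*.01-.327,q[2]+yaw)),[0,0,0],method='Nelder-Mead',options=dict(initial_simplex=[[0,0,0],[.3,0,0],[0,.3,0],[0,0,.1]],maxiter=120))
    best.append((r.fun,r.x[0]*.01+.386,r.x[1]*.01-.327,np.degrees(r.x[2]+yaw)))
best.sort(); 
for b in best[:6]: print(np.round(b,4))
b=best[0]; R=render((b[1],b[2],np.radians(b[3])))
v=cv2.resize(im[:,:,::-1],None,fx=S,fy=S); 
cs,_=cv2.findContours(R,cv2.RETR_EXTERNAL,cv2.CHAIN_APPROX_NONE); cv2.drawContours(v,cs,-1,(0,255,0),1)
cs,_=cv2.findContours(M,cv2.RETR_EXTERNAL,cv2.CHAIN_APPROX_NONE); cv2.drawContours(v,cs,-1,(0,0,255),1)
v=cv2.convertScaleAbs(v[y0*S:y1*S,x0*S:x1*S],alpha=2); cv2.imwrite(f'pics/{n}fit.png',v[:600,:800])
E
python3 fit.py w3 270 125 370 225 60 25
```

```text
[203.75     0.3856  -0.3266  97.3695]
[204.75     0.3854  -0.3268 100.7537]
[206.375    0.3859  -0.3265  97.3598]
[210.375    0.3852  -0.3271 105.4775]
[211.25     0.386   -0.3267  91.7803]
[237.875    0.3871  -0.3267  67.9398]
```

View pics/w3fit.png

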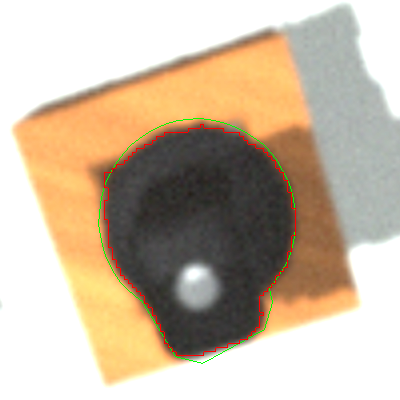

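Run:
```python
import cv2,numpy as np
for n,ys,xs in (('w3',[145,157,170,185,195,205,212],range(285,356,3)),):
    im=cv2.imread(f'pics/{n}.png')
    for y in ys: print(y,[tuple(im[y,x][::-1]) for x in xs][:0], ' '.join(f'{im[y,x,2]}/{im[y,x,0]}' for x in xs))
im=cv2.imread('pics/scene0.png')
for y in (232,245,258,270): print(y,' '.join(f'{im[y,x,2]}/{im[y,x,0]}' for x in range(236,284,2)))
```

```text
145 [] 163/164 159/163 156/157 134/136 95/88 77/58 90/46 122/49 141/53 148/56 151/57 149/55 145/53 146/56 145/57 145/56 151/60 147/56 151/56 154/63 101/84 85/86 87/88 90/91
157 [] 142/58 137/51 136/53 137/55 135/51 134/51 134/55 127/47 113/43 74/35 60/32 45/35 36/26 45/32 63/51 82/47 143/53 143/56 121/48 95/39 97/38 89/77 85/88 87/87
170 [] 149/56 151/58 145/57 91/39 40/28 31/33 40/39 35/31 28/24 23/22 24/25 27/23 22/15 25/21 23/19 28/28 29/29 26/22 30/25 57/30 69/30 69/26 80/62 93/94
185 [] 140/58 144/58 139/54 142/57 43/30 36/34 29/31 28/30 36/35 39/39 38/37 36/35 35/33 34/35 28/29 27/25 24/24 25/27 22/20 44/26 79/38 73/32 77/37 75/40
195 [] 168/147 171/68 172/66 168/65 168/67 120/51 34/30 27/26 35/34 29/27 80/83 104/108 85/88 53/55 29/26 29/27 26/24 31/28 68/32 78/35 77/35 77/34 77/35 75/32
205 [] 165/169 165/157 163/69 168/66 163/59 163/64 158/63 148/58 47/29 27/25 30/30 31/28 26/26 30/31 26/25 28/27 26/24 106/42 148/57 145/60 139/67 146/103 152/133 158/154
212 [] 168/171 161/167 165/150 157/63 163/64 161/61 165/64 168/65 153/60 56/31 27/26 31/30 38/34 74/67 117/106 146/139 164/162 163/164 160/164 165/167 163/167 164/165 161/165 161/164
232 124/123 127/125 125/126 128/127 118/116 65/63 29/33 24/24 45/43 95/96 107/108 87/87 39/42 41/42 80/79 99/99 110/110 105/107 88/91 88/92 85/87 70/74 82/85 115/117
245 129/126 128/127 130/128 128/129 127/127 95/93 41/43 37/35 29/31 29/33 24/24 15/13 26/19 10/11 12/10 25/26 36/38 49/51 54/56 56/58 65/69 80/83 86/91 88/92
258 74/75 71/71 78/76 76/75 77/75 75/72 56/51 30/28 27/27 25/29 16/23 10/10 15/16 15/15 21/20 22/20 33/23 86/49 105/84 117/114 107/108 72/72 56/54 53/56
270 112/40 112/43 110/38 97/34 64/28 26/24 24/30 20/19 13/25 15/24 20/19 11/18 15/13 15/17 10/12 11/11 10/10 19/17 10/14 20/19 51/20 86/31 104/36 110/39
```

```bash
cat > fit2.py <<'E'
from h import *
from scipy.optimize import minimize
S=4
o2=dict(position=np.array([.4727,-.2567,.3383]),tcp_rot=np.array([.8309,.5564,.0012,.0008]))
d=np.load('w3o.npz'); o3={k:d[k] for k in d}
V=[]
for n,KE,(x0,y0,x1,y1),th in (('w2',cam('wrist',o2),(252,235,312,310),60),('w3',cam('wrist',o3),(280,145,355,225),52),('scene0',cam('scene'),(236,220,286,295),52)):
    im=cv2.imread(f'pics/{n}.png'); up=cv2.resize(im[y0:y1,x0:x1],None,fx=S,fy=S,interpolation=cv2.INTER_LINEAR)
    m=(up[:,:,2]<th).astype(np.uint8)
    nl,lab,st,_=cv2.connectedComponentsWithStats(m); m=(lab==1+np.argmax(st[1:,4])).astype(np.uint8)
    cs,_=cv2.findContours(m,cv2.RETR_EXTERNAL,cv2.CHAIN_APPROX_NONE); cv2.drawContours(m,cs,-1,1,-1)
    V.append((n,KE,(x0,y0),m,up))
a=np.linspace(0,2*np.pi,40)
def render(v,x,y,yaw,zt,tx,ty):
    n,KE,(x0,y0),M,_=v; m=np.zeros_like(M)
    def hull(pts):
        q=(proj(KE,pts)-[x0,y0]+.5)*S-.5
        cv2.fillConvexPoly(m,cv2.convexHull((q*16).round().astype(np.int32)),1,shift=4)
    hull(np.array([[x+.024*np.cos(t),y+.024*np.sin(t),z] for t in a for z in(.07,.078)]))
    R=np.array([[np.cos(yaw),-np.sin(yaw)],[np.sin(yaw),np.cos(yaw)]])
    b=np.array([(sx*.015,sy*.011) for sx in(1,-1) for sy in (1,-1)])@R.T+[x,y]
    t=np.array([(sx*tx,sy*ty) for sx in(1,-1) for sy in (1,-1)])@R.T+[x,y]
    hull(np.array([[*u,.078] for u in b]+[[*u,zt] for u in b]+[[*u,.148] for u in t]))
    return m
def cost(q):
    q=np.array(q); yaw=q[0]; zt=.135+.01*q[1]; tx=.011+.003*q[2]; ty=.008+.003*q[3]
    c=0
    for i,v in enumerate(V):
        c+=np.sum(render(v,.386+.003*q[4+2*i],-.327+.003*q[5+2*i],yaw,zt,tx,ty)!=v[3])/S/S
    pen=max(0,zt-.148)*1e5+max(0,tx-.015)*1e5+max(0,ty-.011)*1e5
    return c+pen
B=[]
for yaw in np.radians(np.arange(0,180,22.5)):
    x=np.r_[yaw,np.zeros(9)]
    for rep in range(3):
        sim=np.vstack([x]+[x+np.eye(10)[i]*(.15 if i==0 else .5) for i in range(10)])
        r=minimize(cost,x,method='Nelder-Mead',options=dict(initial_simplex=sim,maxiter=250)); x=r.x
    B.append((r.fun,np.degrees(x[0]),x)); print(round(r.fun,1),np.degrees(x[0]).round(1),x[1:].round(2))
B.sort(key=lambda b:b[0]); q=B[0][2]
out=[]
for i,v in enumerate(V):
    R=render(v,.386+.003*q[4+2*i],-.327+.003*q[5+2*i],q[0],.135+.01*q[1],.011+.003*q[2],.008+.003*q[3]); u=cv2.convertScaleAbs(v[4],alpha=2)
    print(v[0],.386+.003*q[4+2*i],-.327+.003*q[5+2*i])
    for mm,c in ((R,(0,255,0)),(v[3],(0,0,255))):
        cs,_=cv2.findContours(mm,cv2.RETR_EXTERNAL,cv2.CHAIN_APPROX_NONE); cv2.drawContours(u,cs,-1,c,1)
    w=np.zeros((330,300,3),np.uint8); w[:min(330,u.shape[0]),:min(300,u.shape[1])]=u[:330,:300]; out.append(w)
cv2.imwrite('pics/fit2.png',np.hstack(out)[:, :800])
E
python3 fit2.py
```

```text
537.4 29.7 [-1.49 -1.96  1.   -0.28 -0.74 -0.14 -0.74  0.72  0.51]
536.8 28.3 [-1.45 -1.86  0.97 -0.25 -0.75 -0.15 -0.71  0.61  0.36]
535.8 28.1 [-1.44 -1.92  0.99 -0.27 -0.75 -0.16 -0.71  0.7   0.5 ]
479.6 79.7 [-1.63  0.15 -0.17 -0.29 -0.38 -0.21 -0.6   0.87  0.28]
479.8 79.3 [-1.67  0.14 -0.19 -0.33 -0.36 -0.21 -0.6   0.82  0.4 ]
505.8 143.6 [-1.31 -2.33  0.99 -0.21 -0.74 -0.16 -0.72  0.81  0.56]
503.8 144.0 [-1.14 -2.55  1.   -0.22 -0.69 -0.13 -0.69  0.84  0.61]
503.7 143.6 [-1.2  -2.46  0.99 -0.22 -0.74 -0.13 -0.71  0.83  0.59]
w2 0.3851279300730116 -0.32812993059379364
w3 0.3853675399795638 -0.32879976244272413
scene0 0.3886104409133544 -0.32616413652452164
```

View pics/fit2.png

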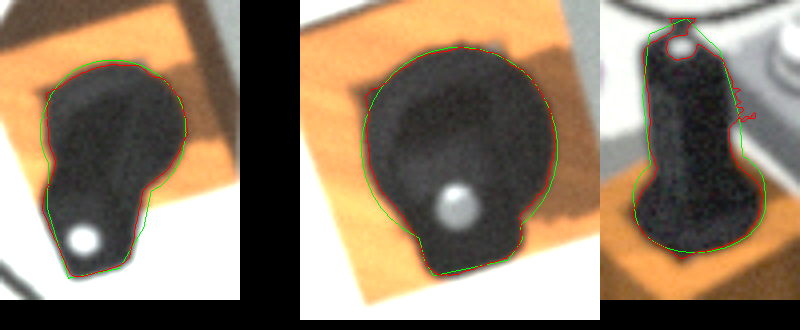

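Run:
```python
from h import *
d=np.load('w3o.npz'); o3={k:d[k] for k in d}
o2=dict(position=np.array([.4727,-.2567,.3383]),tcp_rot=np.array([.8309,.5564,.0012,.0008]))
for n,KE,off,s,pts,ell in (('w3',cam('wrist',o3),(350,0),(4.8,4.8),[(290,240),(312,450)],(302,340)),('w2',cam('wrist',o2),(310,150),(5,5),[(177,120),(203,262)],(190,190)),('top',cam('top'),(235,215),(4.4,4),[(222,160),(320,175)],(271,167))):
    P=[ray(KE,np.array(p)/s+off,.042) for p in pts]; e=P[1]-P[0]
    print(n,'ends',P[0].round(4),P[1].round(4),'len',np.linalg.norm(e).round(4),'yaw',np.degrees(np.arctan2(e[1],e[0])).round(1)%180,'mid',((P[0]+P[1])/2).round(4),'disc',ray(KE,np.array(ell)/s+off,.05).round(4))
# box edges
KE=cam('wrist',o3)
c=[ray(KE,np.array(p)/4.8+(350,0),.036) for p in [(88,212),(425,125),(470,490),(140,568)]]
print(np.round(c,4),np.mean(c,0)); 
for i in range(4):
    e=c[(i+1)%4]-c[i]; print(np.linalg.norm(e).round(4),np.degrees(np.arctan2(e[1],e[0])).round(1)%90)
# stand
c=[ray(KE,np.array(p)/6+(270,125),.07) for p in [(25,190),(425,50),(533,455),(162,572)]]
print(np.mean(c,0),[ (np.linalg.norm(c[(i+1)%4]-c[i]).round(4)) for i in range(4)])
```

```text
w3 ends [ 0.5126 -0.2502  0.042 ] [ 0.5052 -0.2891  0.042 ] len 0.0396 yaw 79.2 mid [ 0.5089 -0.2697  0.042 ] disc [ 0.5072 -0.2687  0.05  ]
w2 ends [ 0.5114 -0.2507  0.042 ] [ 0.5042 -0.289   0.042 ] len 0.039 yaw 79.4 mid [ 0.5078 -0.2699  0.042 ] disc [ 0.5079 -0.2677  0.05  ]
top ends [ 0.511  -0.2511  0.042 ] [ 0.5052 -0.2904  0.042 ] len 0.0397 yaw 81.6 mid [ 0.5081 -0.2707  0.042 ] disc [ 0.5078 -0.2713  0.05  ]
[[ 0.478  -0.2293  0.036 ]
 [ 0.5454 -0.2406  0.036 ]
 [ 0.5357 -0.3097  0.036 ]
 [ 0.4654 -0.2976  0.036 ]] [ 0.50611068 -0.26930899  0.036     ]
0.0683 80.5
0.0698 82.0
0.0713 80.30000000000001
0.0694 79.5
[ 0.38453587 -0.32633885  0.07      ] [np.float64(0.0683), np.float64(0.0686), np.float64(0.0668), np.float64(0.0679)]
```

Emit:
jog_arm(
  moves="8.5 1.45 -0.05 2 0; 8.5 1.45 0 2 -0.116; 8.5 0 0 1 -0.1; 8.5 0 0 0 0; 8.5 0 0 0 0; 8.5 0 0 0 0",
)

```text
time: 6.45
position: [0.3842, -0.3298, 0.2082]
tcp_rot: [0.768, 0.641, 0.0, 0.001]
force: [-0.2, 0.3, -0.0]
grip_width: 0.0849
```

```bash
cat >> h.py <<'E'
def st():
    o=env.get_obs(); a,b=o['tcp_rot'][:2]
    yaw=np.degrees(np.arctan2(2*a*b,a*a-b*b))
    print('t',round(o['time'],2),'j',o['joints'].round(3),'pos',o['position'].round(4),'q',o['tcp_rot'].round(4),'toolx yaw',yaw.round(2),'F',o['force'].round(1),'T',o['wrist_torque'].round(2),'w',round(o['grip_width'],4))
    return o,yaw
def delta(o,yaw,xy):
    c,s=np.cos(np.radians(yaw)),np.sin(np.radians(yaw)); d=np.array(xy)-o['position'][:2]
    print('tool dx,dy cm',(100*(d[0]*c+d[1]*s)).round(2),(100*(d[0]*s-d[1]*c)).round(2))
E
python3 - <<'E'
from h import *
o,y=st(); delta(o,y,(.3853,-.3285))
im=env.capture('wrist');save('w4',im)
E
```

```text
t 6.45 j [ 0.521  0.574  0.153  1.957 -0.143  0.618  0.587] pos [ 0.3842 -0.3298  0.2082] q [7.678e-01 6.407e-01 1.000e-04 9.000e-04] toolx yaw 79.68 F [-0.2  0.3 -0. ] T [-0.01  0.06 -0.01] w 0.0849
tool dx,dy cm 0.15 0.08
```

View pics/w4.png

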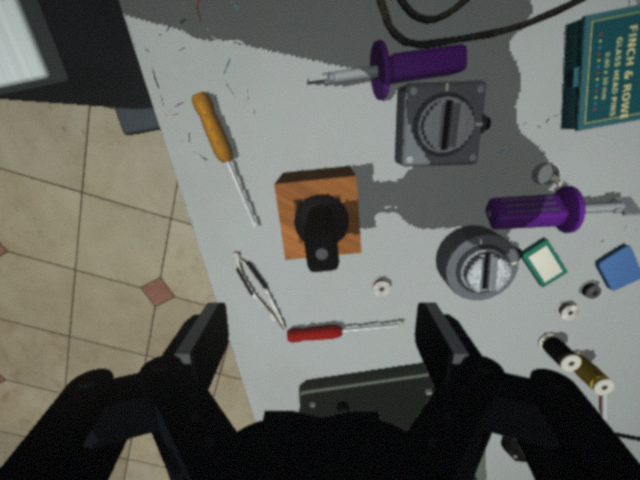

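Run:
```python
import cv2
im=cv2.imread('pics/w4.png'); a=cv2.resize(im[160:280,265:375],None,fx=5,fy=5,interpolation=cv2.INTER_CUBIC)
cv2.imwrite('pics/w4z.png',cv2.convertScaleAbs(a,alpha=3,beta=0))
```

```text
(no output)
```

View pics/w4z.png

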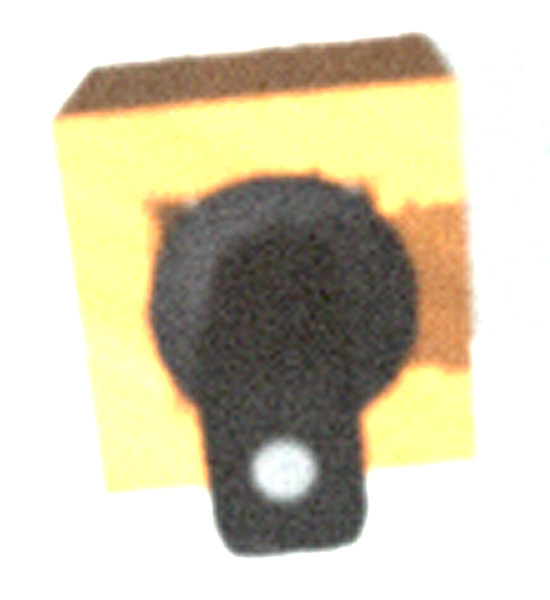

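Emit:
jog_arm(
  moves="8.5 0.15 0.1 1 -0.04; 8.5 0 0 2 0; 8.5 0 0 2 0; 8.5 0 0 2 0; 8.5 0 0 2 0; 8.5 0 0 2.1 0; 8.5 0 0 0 0; 8.5 0 0 0 0; 8.5 0 0 0 0",
)

```text
time: 7.4
position: [0.3856, -0.3282, 0.0972]
tcp_rot: [0.754, 0.657, 0.0, 0.001]
force: [0.4, -0.9, 1.0]
grip_width: 0.0849
```

Run:
```python
from h import *
o,y=st(); delta(o,y,(.3853,-.3285))
im=env.capture('wrist');save('w5',im)
```

```text
t 7.4 j [ 0.566  0.763  0.08   2.042 -0.166  0.34   0.642] pos [ 0.3856 -0.3282  0.0972] q [7.541e-01 6.567e-01 2.000e-04 8.000e-04] toolx yaw 82.1 F [ 0.4 -0.9  1. ] T [-0.01  0.   -0.04] w 0.0849
tool dx,dy cm -0.03 -0.02
```

View pics/w5.png

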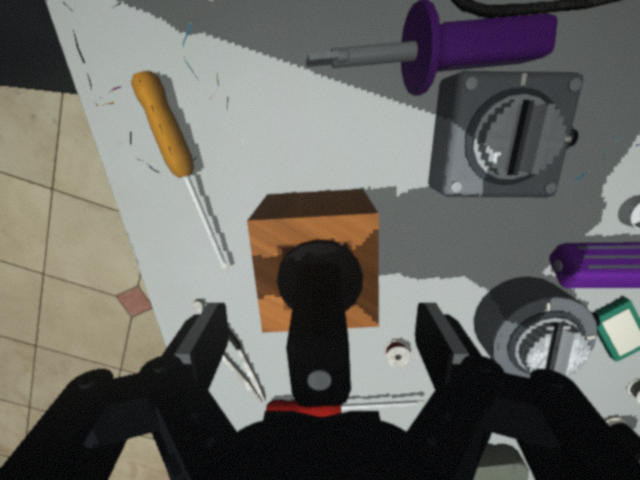

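Emit:
jog_arm(
  moves="4 0 0 0 0; 2 0 0 0 0; 0 0 0 0 0; 0 0 0 0 0; 0 0 0 0 0; 0 0 0 0 0; 0 0 0 0 0; 0 0 0 0 0; 0 0 0 0 0",
  squeeze=80,
)

```text
time: 8.35
position: [0.3852, -0.3278, 0.0967]
tcp_rot: [0.754, 0.657, 0.0, 0.0]
force: [0.4, 1.2, 4.6]
grip_width: 0.0211
```

Run:
```python
from h import *
o,y=st()
im=env.capture('wrist');save('w6',im)
```

```text
t 8.35 j [ 0.566  0.764  0.079  2.043 -0.166  0.34   0.641] pos [ 0.3852 -0.3278  0.0967] q [7.542e-01 6.567e-01 1.000e-04 2.000e-04] toolx yaw 82.1 F [0.4 1.2 4.6] T [0.09 0.11 0.03] w 0.0211
```

View pics/w6.png

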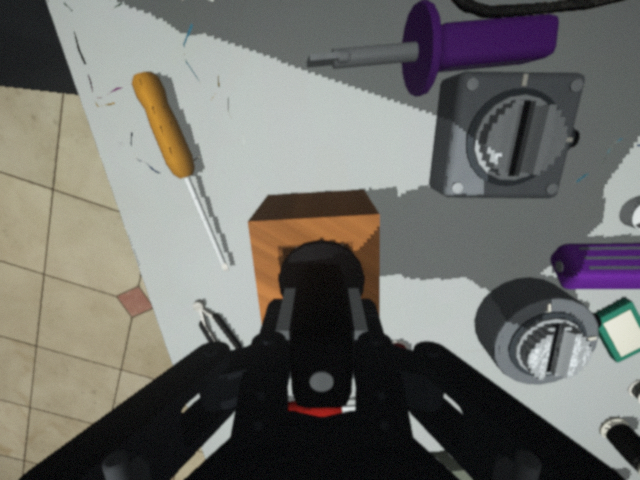

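Emit:
jog_arm(
  moves="0 0 0 -0.5 0; 0 0 0 -1 0; 0 0 0 -1.5 0; 0 0 0 -2 0; 0 0 0 -2 0; 0 0 0 -2 0; 0 0 0 -1 0; 0 0 0 0 0; 0 0 0 0 0",
)

```text
time: 9.3
position: [0.3848, -0.3275, 0.196]
tcp_rot: [0.754, 0.657, 0.0, -0.0]
force: [-0.2, 0.3, -1.4]
grip_width: 0.0213
```

Run:
```python
from h import *
o,y=st(); delta(o,y,(.508,-.270))
im=env.capture('scene');cv2.imwrite('pics/s2.png',cv2.resize(im[130:310,180:400,::-1],None,fx=3.3,fy=3.3,interpolation=cv2.INTER_CUBIC))
```

```text
t 9.3 j [ 0.528  0.592  0.136  1.97  -0.137  0.589  0.618] pos [ 0.3848 -0.3275  0.196 ] q [ 7.541e-01  6.567e-01  0.000e+00 -3.000e-04] toolx yaw 82.1 F [-0.2  0.3 -1.4] T [-0.02  0.01 -0.01] w 0.0213
tool dx,dy cm 7.38 11.41
```

View pics/s2.png

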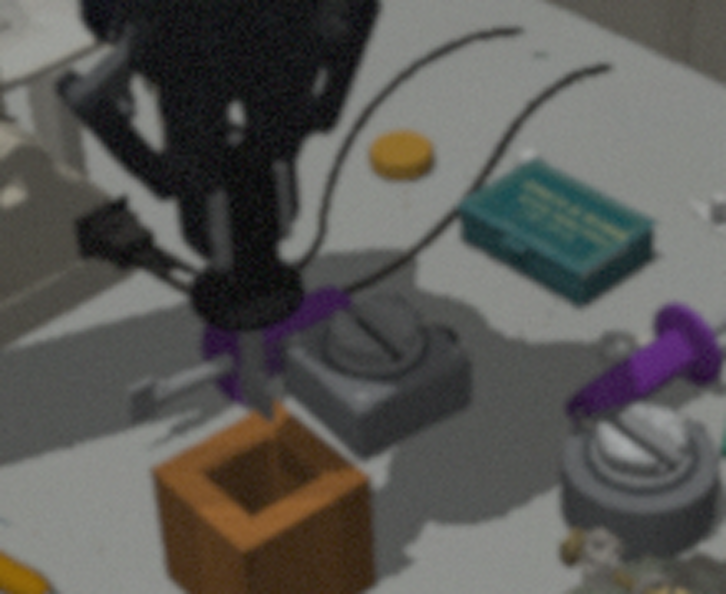

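Emit:
jog_arm(
  moves="0 1 1.4 0 0; 0 1.8 2.8 0 0; 0 1.8 2.8 0 0; 0 1.8 2.8 0 0.03; 0 1 1.6 1 0; 0 0 0 1 0; 0 0 0 1 0; 0 0 0 0 0; 0 0 0 0 0",
)

```text
time: 10.25
position: [0.5065, -0.2718, 0.1659]
tcp_rot: [0.765, 0.644, -0.001, -0.001]
force: [0.3, 0.2, -0.4]
grip_width: 0.0211
```

Run:
```python
from h import *
o,y=st(); delta(o,y,(.508,-.270))
im=env.capture('scene');cv2.imwrite('pics/s3.png',cv2.resize(im[150:290,220:360,::-1],None,fx=4.2,fy=4.2,interpolation=cv2.INTER_CUBIC))
im=env.capture('wrist');save('w7',im)
s=cam('scene')
bx,by=o['position'][:2]; c,sn=np.cos(np.radians(y)),np.sin(np.radians(y))
for P in [(bx,by,.0763),(bx+.011*c,by+.011*sn,.0763),(bx-.011*c,by-.011*sn,.0763)]: print(((proj(s,P)[0]-[220,150])*4.2).round(0))
```

```text
t 10.25 j [ 0.315  0.716  0.166  1.794 -0.179  0.648  0.414] pos [ 0.5065 -0.2718  0.1659] q [ 0.7647  0.6444 -0.0008 -0.0008] toolx yaw 80.24 F [ 0.3  0.2 -0.4] T [-0.03  0.03 -0.07] w 0.0211
tool dx,dy cm 0.21 0.12
[306. 279.]
[290. 265.]
[322. 293.]
```

View pics/s3.png

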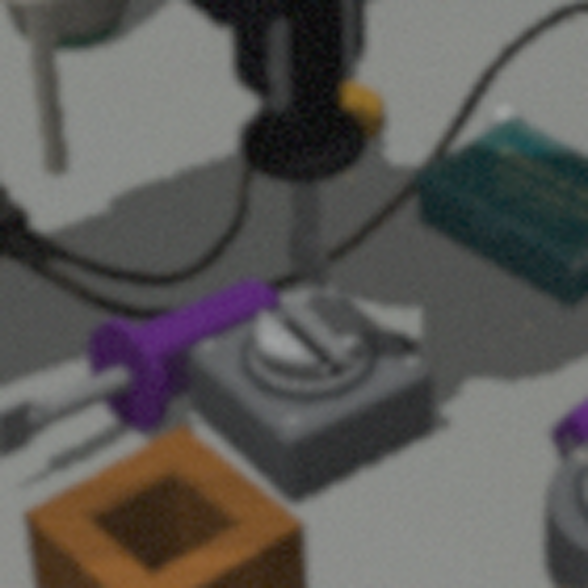

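View pics/w7.png

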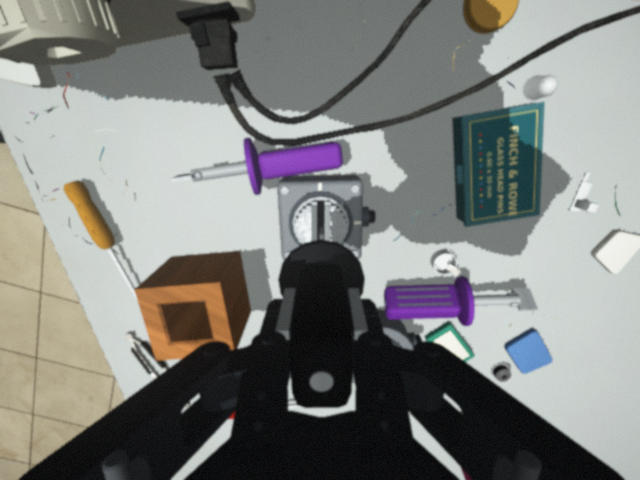

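Run:
```python
from h import *
s=cam('scene')
f=lambda P:((proj(s,P)[0]-[220,150])*4.2).round(1)
for P in [(.5065,-.2718,.0763),(.5065,-.2718,.05),(.508,-.27,.05),(.508,-.27,.042),(.5065,-.2718,.1383)]: print(P,f(P))
a=np.radians(80)
for s_ in (.022,-.022):print(f((.508+s_*np.cos(a),-.27+s_*np.sin(a),.042)))
im=cv2.imread('pics/s3.png'); cv2.imwrite('pics/s3z.png',cv2.convertScaleAbs(cv2.resize(im[150:420,170:440],None,fx=2.2,fy=2.2),alpha=1.6))
```

```text
(0.5065, -0.2718, 0.0763) [305.8 279.2]
(0.5065, -0.2718, 0.05) [308.3 331.9]
(0.508, -0.27, 0.05) [307.9 328.2]
(0.508, -0.27, 0.042) [308.6 343.8]
(0.5065, -0.2718, 0.1383) [299.6 147.4]
[278.1 315.8]
[340.  372.7]
```

View pics/s3z.png

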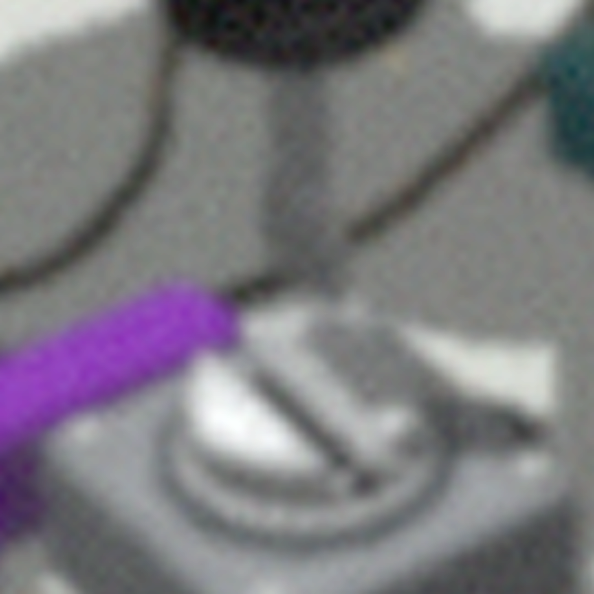

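Emit:
jog_arm(
  moves="0 0.2 0.06 0.6 0; 0 0 0 0.6 0; 0 0 0 0.6 0; 0 0 0 0.6 0; 0 0 0 0.5 0; 0 0 0 0.4 0; 0 0 0 0 0; 0 0 0 0 0",
)

```text
time: 11.15
position: [0.5088, -0.2687, 0.1332]
tcp_rot: [0.764, 0.645, -0.0, -0.001]
force: [-1.0, 0.0, -1.7]
grip_width: 0.0212
```

Run:
```python
from h import *
o,y=st(); delta(o,y,(.508,-.270))
```

```text
t 11.15 j [ 0.319  0.765  0.149  1.816 -0.19   0.576  0.419] pos [ 0.5088 -0.2687  0.1332] q [ 7.640e-01  6.452e-01 -2.000e-04 -5.000e-04] toolx yaw 80.37 F [-1.   0.  -1.7] T [0.06 0.25 0.03] w 0.0212
tool dx,dy cm -0.15 -0.06
```

Emit:
jog_arm(
  moves="0 -0.1 -0.05 0.2 0; 0 0 0 0.15 0; 0 0 0 0 0; 0 0 0 0 0",
)

```text
time: 11.55
position: [0.5084, -0.2698, 0.1298]
tcp_rot: [0.764, 0.645, -0.0, -0.0]
force: [-0.3, 0.6, -2.5]
grip_width: 0.0213
```

Run:
```python
from h import *
o,y=st(); delta(o,y,(.508,-.270))
im=env.capture('scene');cv2.imwrite('pics/s4.png',cv2.resize(im[150:290,220:360,::-1],None,fx=4.2,fy=4.2,interpolation=cv2.INTER_CUBIC))
im=env.capture('wrist');save('w8',im)
```

```text
t 11.55 j [ 0.323  0.77   0.147  1.818 -0.191  0.567  0.422] pos [ 0.5084 -0.2698  0.1298] q [ 7.640e-01  6.452e-01 -1.000e-04 -1.000e-04] toolx yaw 80.36 F [-0.3  0.6 -2.5] T [ 0.02  0.27 -0.05] w 0.0213
tool dx,dy cm -0.03 -0.04
```

View pics/s4.png

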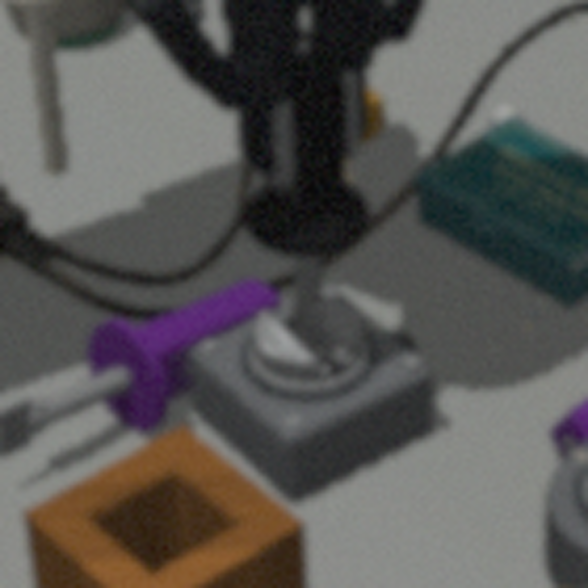

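View pics/w8.png

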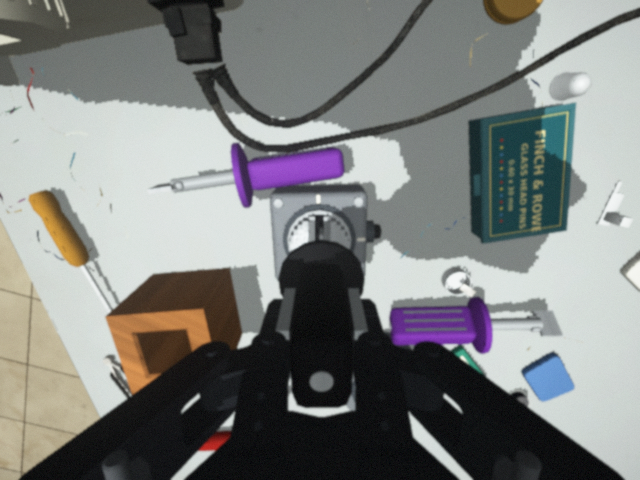

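Emit:
jog_arm(
  moves="0 0 0 0 0.05; 0 0 0 0 0.1; 0 0 0 0 0.1; 0 0 0 0 0.1; 0 0 0 0 0.1; 0 0 0 0 0.1; 0 0 0 0 0.1; 0 0 0 0 0.1; 0 0 0 0 0.05; 0 0 0 0 0",
)

```text
time: 12.65
position: [0.5074, -0.2691, 0.1297]
tcp_rot: [0.955, 0.297, -0.001, -0.001]
force: [-3.6, 1.2, 1.4]
grip_width: 0.0212
```

Run:
```python
from h import *
o,y=st(); delta(o,y,(.508,-.270))
im=env.capture('wrist');save('w9',im)
```

```text
t 12.65 j [ 0.199  0.798  0.366  1.826 -0.467  0.606 -0.114] pos [ 0.5074 -0.2691  0.1297] q [ 0.9549  0.297  -0.001  -0.001 ] toolx yaw 34.56 F [-3.6  1.2  1.4] T [0.35 1.08 0.09] w 0.0212
tool dx,dy cm -0.01 0.11
```

View pics/w9.png

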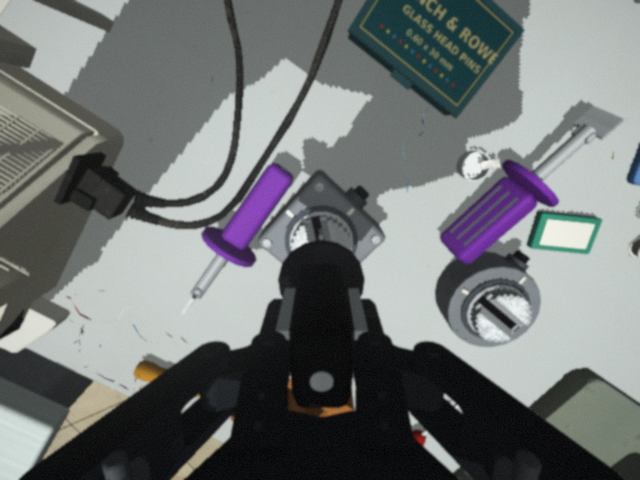

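Emit:
jog_arm(
  moves="0 0 0 0 0.05; 0 0 0 0 0.1; 0 0 0 0 0.1; 0 0 0 0 0.1; 0 0 0 0 0.1; 0 0 0 0 0.1; 0 0 0 0 0.05; 0 0 0 0 0",
)

```text
time: 13.5
position: [0.5077, -0.2691, 0.1297]
tcp_rot: [1.0, 0.002, -0.001, -0.001]
force: [-4.5, 1.7, 0.5]
grip_width: 0.0212
```

Run:
```python
from h import *
o,y=st(); delta(o,y,(.508,-.270))
```

```text
t 13.5 j [ 0.112  0.834  0.532  1.831 -0.657  0.663 -0.531] pos [ 0.5077 -0.2691  0.1297] q [ 1.0e+00  2.1e-03 -9.0e-04 -6.0e-04] toolx yaw 0.24 F [-4.5  1.7  0.5] T [0.38 1.32 0.06] w 0.0212
tool dx,dy cm 0.03 0.09
```

Turn on in small steps, watching the torque about z for the stop.

Emit:
jog_arm(
  moves="0 0 0 0 0.04; 0 0 0 0 0.04; 0 0 0 0 0; 0 0 0 0 0",
)

```text
time: 13.9
position: [0.508, -0.2692, 0.1296]
tcp_rot: [0.999, -0.039, -0.001, -0.001]
force: [-3.8, 2.5, 0.6]
grip_width: 0.0208
```

Run:
```python
from h import *
o,y=st()
im=env.capture('wrist');save('w10',im)
```

```text
t 13.9 j [ 0.101  0.84   0.554  1.831 -0.682  0.672 -0.59 ] pos [ 0.508  -0.2692  0.1296] q [ 9.992e-01 -3.890e-02 -7.000e-04 -6.000e-04] toolx yaw -4.46 F [-3.8  2.5  0.6] T [0.51 1.44 0.07] w 0.0208
```

Emit:
jog_arm(
  moves="0 0 0 0 0.04; 0 0 0 0 0.04; 0 0 0 0 0; 0 0 0 0 0",
)

```text
time: 14.35
position: [0.508, -0.2692, 0.1296]
tcp_rot: [0.997, -0.079, -0.001, -0.001]
force: [-4.7, 1.3, 1.1]
grip_width: 0.0212
```

Run:
```python
from h import *
o,y=st()
im=env.capture('wrist');save('w11',im)
```

```text
t 14.35 j [ 0.09   0.846  0.576  1.831 -0.705  0.682 -0.648] pos [ 0.508  -0.2692  0.1296] q [ 9.969e-01 -7.900e-02 -7.000e-04 -5.000e-04] toolx yaw -9.06 F [-4.7  1.3  1.1] T [0.55 1.5  0.09] w 0.0212
```

View pics/w11.png

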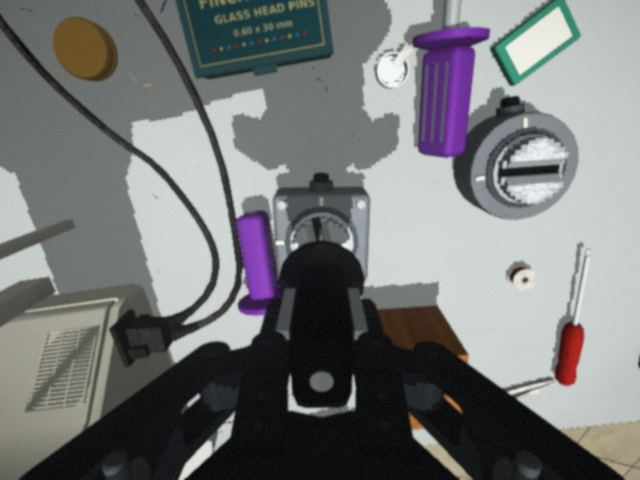

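Emit:
jog_arm(
  moves="0 0 0 0 0.03; 0 0 0 0 0.03; 0 0 0 0 0; 0 0 0 0 0",
)

```text
time: 14.8
position: [0.508, -0.2693, 0.1296]
tcp_rot: [0.994, -0.109, -0.001, -0.0]
force: [-4.7, 1.4, 1.1]
grip_width: 0.0208
```

Run:
```python
from h import *
o,y=st()
```

```text
t 14.8 j [ 0.081  0.851  0.593  1.832 -0.722  0.689 -0.692] pos [ 0.508  -0.2693  0.1296] q [ 9.941e-01 -1.088e-01 -7.000e-04 -4.000e-04] toolx yaw -12.49 F [-4.7  1.4  1.1] T [0.52 1.48 0.03] w 0.0208
```

Emit:
jog_arm(
  moves="0 0 0 0 0.03; 0 0 0 0 0.03; 0 0 0 0 0; 0 0 0 0 0",
)

```text
time: 15.2
position: [0.5081, -0.2693, 0.1296]
tcp_rot: [0.99, -0.139, -0.001, -0.0]
force: [-4.4, 1.8, 0.6]
grip_width: 0.0212
```

Run:
```python
from h import *
o,y=st()
```

```text
t 15.2 j [ 0.073  0.856  0.609  1.832 -0.739  0.697 -0.736] pos [ 0.5081 -0.2693  0.1296] q [ 9.904e-01 -1.385e-01 -7.000e-04 -4.000e-04] toolx yaw -15.93 F [-4.4  1.8  0.6] T [0.46 1.46 0.07] w 0.0212
```

Emit:
jog_arm(
  moves="0 0 0 0 0.03; 0 0 0 0 0.03; 0 0 0 0 0; 0 0 0 0 0",
)

```text
time: 15.6
position: [0.508, -0.2693, 0.1296]
tcp_rot: [0.986, -0.168, -0.001, -0.0]
force: [-5.0, 1.6, -0.4]
grip_width: 0.0211
```

Run:
```python
from h import *
o,y=st()
im=env.capture('wrist');save('w12',im); cv2.imwrite('pics/w12z.png',cv2.resize(im[160:310,230:410,::-1],None,fx=4,fy=4,interpolation=cv2.INTER_CUBIC))
```

```text
t 15.6 j [ 0.065  0.861  0.625  1.833 -0.756  0.705 -0.78 ] pos [ 0.508  -0.2693  0.1296] q [ 9.858e-01 -1.681e-01 -7.000e-04 -4.000e-04] toolx yaw -19.36 F [-5.   1.6 -0.4] T [0.5  1.52 0.07] w 0.0211
```

View pics/w12z.png

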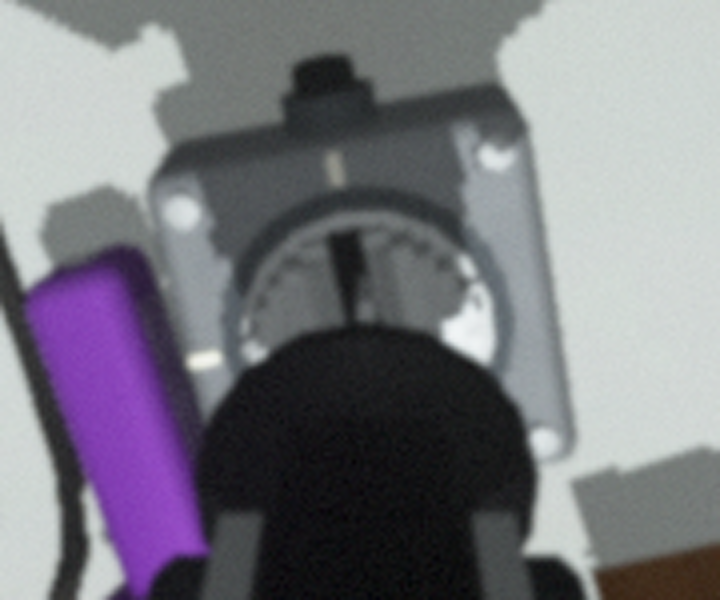

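Emit:
jog_arm(
  moves="0 0 0 0 0.03; 0 0 0 0 0.03; 0 0 0 0 0; 0 0 0 0 0",
)

```text
time: 16.05
position: [0.5081, -0.2693, 0.1296]
tcp_rot: [0.98, -0.198, -0.001, -0.0]
force: [-4.5, 0.8, 0.2]
grip_width: 0.0214
```

Run:
```python
from h import *
o,y=st()
im=env.capture('wrist');cv2.imwrite('pics/w13z.png',cv2.resize(im[160:310,230:410,::-1],None,fx=4,fy=4,interpolation=cv2.INTER_CUBIC))
```

```text
t 16.05 j [ 0.058  0.866  0.642  1.833 -0.772  0.713 -0.825] pos [ 0.5081 -0.2693  0.1296] q [ 9.802e-01 -1.979e-01 -7.000e-04 -3.000e-04] toolx yaw -22.83 F [-4.5  0.8  0.2] T [0.48 1.57 0.12] w 0.0214
```

View pics/w13z.png

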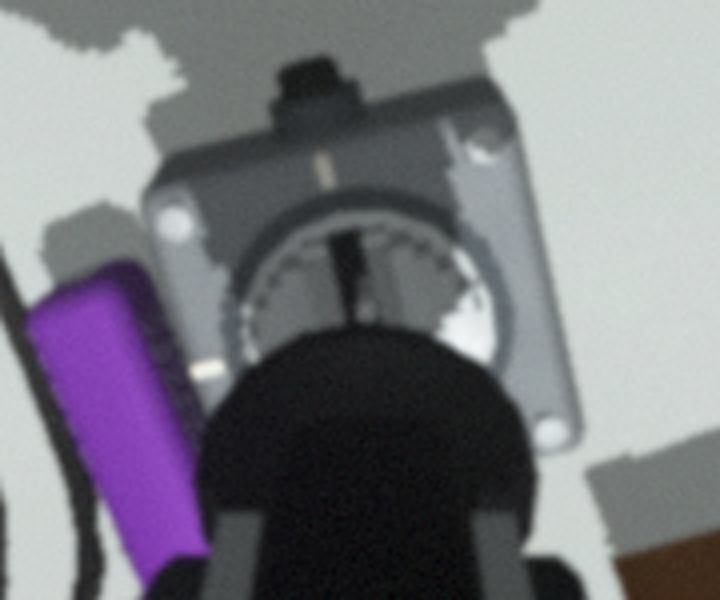

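Emit:
jog_arm(
  moves="0 0 0 0 0.03; 0 0 0 0 0.03; 0 0 0 0 0; 0 0 0 0 0",
)

```text
time: 16.5
position: [0.508, -0.2693, 0.1296]
tcp_rot: [0.974, -0.227, -0.001, -0.0]
force: [-5.2, 2.5, 1.2]
grip_width: 0.0211
```

Run:
```python
from h import *
o,y=st()
im=env.capture('wrist');cv2.imwrite('pics/w14z.png',cv2.resize(im[160:310,230:410,::-1],None,fx=4,fy=4,interpolation=cv2.INTER_CUBIC))
```

```text
t 16.5 j [ 0.05   0.871  0.658  1.833 -0.787  0.722 -0.87 ] pos [ 0.508  -0.2693  0.1296] q [ 9.740e-01 -2.267e-01 -8.000e-04 -2.000e-04] toolx yaw -26.21 F [-5.2  2.5  1.2] T [0.5  1.58 0.27] w 0.0211
```

View pics/w14z.png

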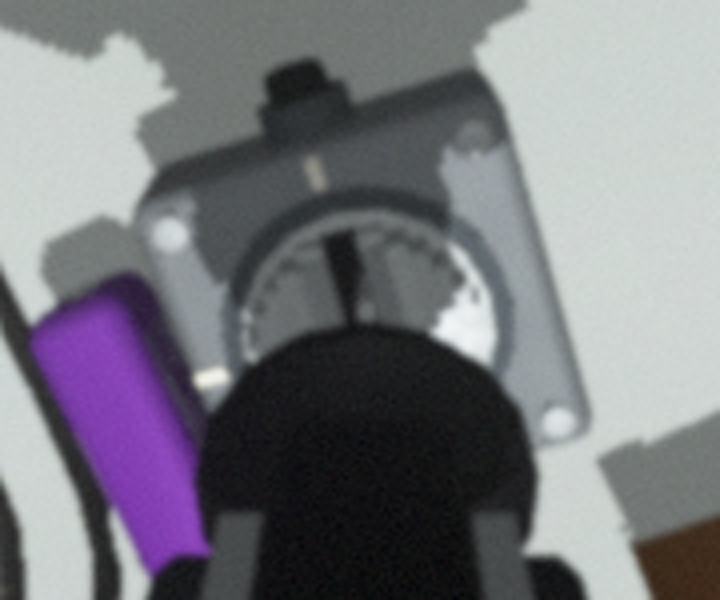

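Emit:
jog_arm(
  moves="0 0 0 0 0.03; 0 0 0 0 0.03; 0 0 0 0 0; 0 0 0 0 0",
)

```text
time: 16.95
position: [0.5081, -0.2692, 0.1296]
tcp_rot: [0.967, -0.255, -0.001, -0.0]
force: [-5.0, 1.8, 0.9]
grip_width: 0.021
```

Run:
```python
from h import *
o,y=st()
im=env.capture('wrist');cv2.imwrite('pics/w15z.png',cv2.resize(im[160:310,230:410,::-1],None,fx=4,fy=4,interpolation=cv2.INTER_CUBIC))
```

```text
t 16.95 j [ 0.042  0.877  0.674  1.834 -0.802  0.73  -0.914] pos [ 0.5081 -0.2692  0.1296] q [ 9.669e-01 -2.552e-01 -9.000e-04 -1.000e-04] toolx yaw -29.57 F [-5.   1.8  0.9] T [0.47 1.62 0.67] w 0.021
```

View pics/w15z.png

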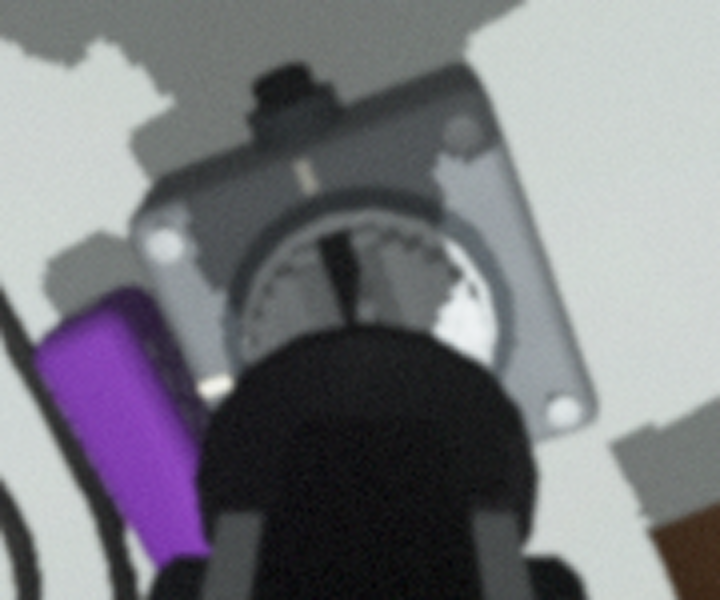

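Emit:
jog_arm(
  moves="0 0 0 0 -0.1; 0 0 0 0 -0.1; 0 0 0 0 0; 0 0 0 -0.6 0; 0 0 0 -1.2 0; 0 0 0 -1.6 0; 0 0 0 -2 0; 0 0 0 -2 0; 0 0 0 0 0; 0 0 0 0 0",
)

```text
time: 18.0
position: [0.5091, -0.2699, 0.2045]
tcp_rot: [0.987, -0.158, 0.001, 0.0]
force: [-0.1, 0.9, -2.1]
grip_width: 0.0211
```

Run:
```python
from h import *
o,y=st(); delta(o,y,(.3848,-.3275))
im=env.capture('wrist');save('w16',im)
im=env.capture('scene');cv2.imwrite('pics/s5.png',cv2.resize(im[130:310,180:400,::-1],None,fx=3.3,fy=3.3,interpolation=cv2.INTER_CUBIC))
```

```text
t 18.0 j [ 0.015  0.768  0.72   1.774 -0.654  0.853 -0.844] pos [ 0.5091 -0.2699  0.2045] q [ 9.874e-01 -1.583e-01  8.000e-04  2.000e-04] toolx yaw -18.21 F [-0.1  0.9 -2.1] T [-0.06  0.02 -0.03] w 0.0211
tool dx,dy cm -10.01 9.36
```

View pics/w16.png

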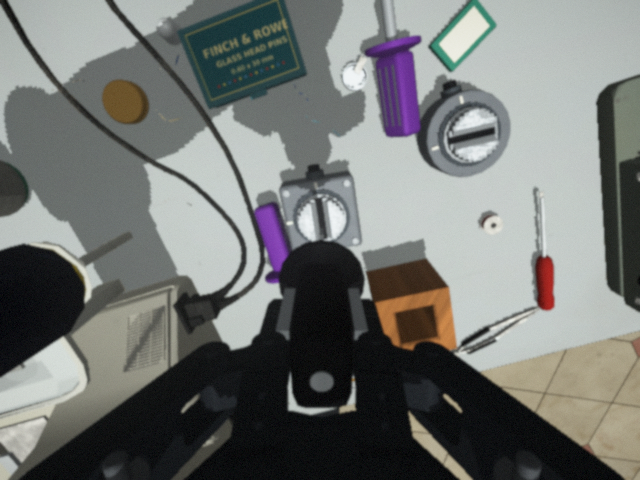

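View pics/s5.png

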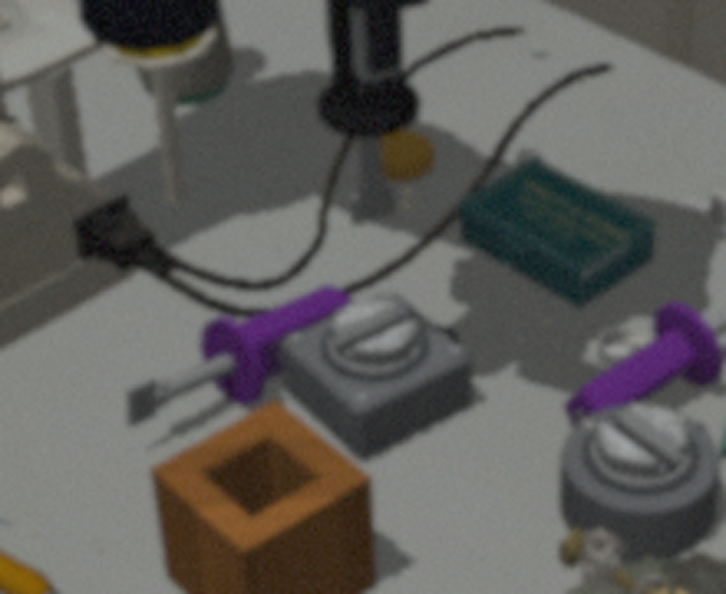

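Emit:
jog_arm(
  moves="0 0 0 0 -0.07; 0 0 0 0 -0.14; 0 0 0 0 -0.14; 0 0 0 0 -0.14; 0 0 0 0 -0.14; 0 0 0 0 -0.14; 0 0 0 0 -0.14; 0 0 0 0 -0.14; 0 0 0 0 -0.14; 0 0 0 0 -0.14",
)

```text
time: 19.1
position: [0.508, -0.2694, 0.2028]
tcp_rot: [0.873, 0.487, -0.001, -0.001]
force: [0.6, -1.2, -1.6]
grip_width: 0.0212
```

Emit:
jog_arm(
  moves="0 0 0 0 -0.14; 0 0 0 0 -0.14; 0 0 0 0 -0.1; 0 0 0 0 0; 0 0 0 0 0",
)

```text
time: 19.6
position: [0.5082, -0.2696, 0.2032]
tcp_rot: [0.768, 0.64, -0.0, -0.001]
force: [-0.7, 0.7, -1.2]
grip_width: 0.021
```

Run:
```python
from h import *
o,y=st(); delta(o,y,(.3850,-.327))
```

```text
t 19.6 j [ 0.282  0.668  0.216  1.761 -0.2    0.735  0.42 ] pos [ 0.5082 -0.2696  0.2032] q [ 7.681e-01  6.403e-01 -2.000e-04 -7.000e-04] toolx yaw 79.63 F [-0.7  0.7 -1.2] T [-0.05  0.02  0.02] w 0.021
tool dx,dy cm -7.86 -11.09
```

Emit:
jog_arm(
  moves="0 -0.9 -1.1 0 0; 0 -2 -2.9 0 0; 0 -2 -2.9 0 0; 0 -2 -2.9 0 0; 0 -0.9 -1.2 0 0; 0 0 0 0 0; 0 0 0 0 0",
)

```text
time: 20.3
position: [0.3875, -0.3269, 0.204]
tcp_rot: [0.767, 0.641, 0.001, 0.0]
force: [0.5, 0.5, -1.8]
grip_width: 0.0214
```

Run:
```python
from h import *
o,y=st(); delta(o,y,(.3850,-.327))
im=env.capture('wrist');save('w17',im)
im=env.capture('scene');cv2.imwrite('pics/s6.png',cv2.resize(im[150:330,180:400,::-1],None,fx=3.3,fy=3.3,interpolation=cv2.INTER_CUBIC))
```

```text
t 20.3 j [ 0.494  0.584  0.185  1.96  -0.179  0.612  0.618] pos [ 0.3875 -0.3269  0.204 ] q [7.672e-01 6.414e-01 5.000e-04 4.000e-04] toolx yaw 79.79 F [ 0.5  0.5 -1.8] T [ 0.01 -0.05 -0.04] w 0.0214
tool dx,dy cm -0.06 -0.24
```

View pics/w17.png

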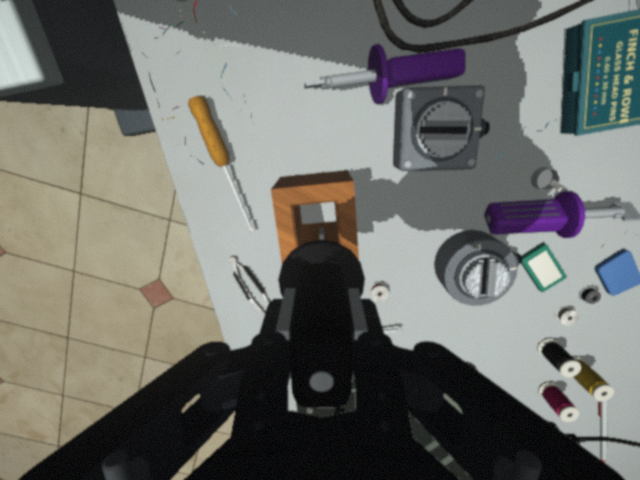

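View pics/s6.png

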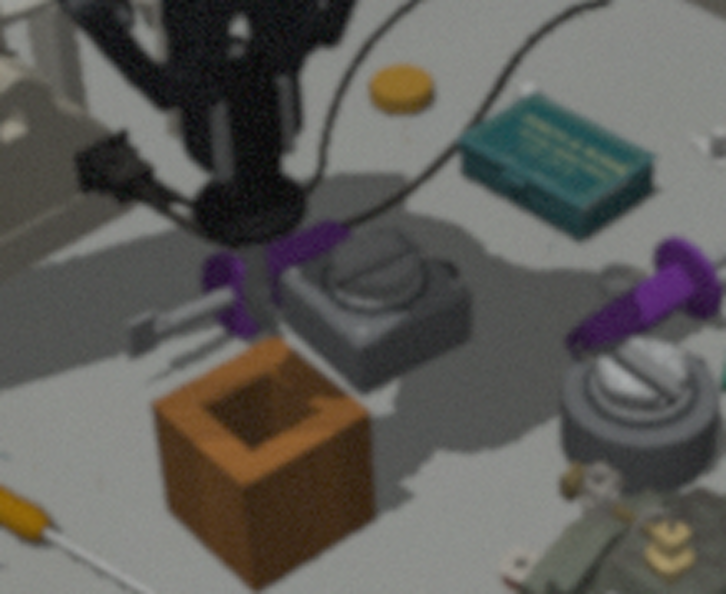

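Emit:
jog_arm(
  moves="0 -0.06 -0.24 0 0; 0 0 0 1.5 0; 0 0 0 1.5 0; 0 0 0 1.5 0; 0 0 0 1.5 0; 0 0 0 1.5 0; 0 0 0 1.5 0; 0 0 0 1 0; 0 0 0 0 0; 0 0 0 0 0",
)

```text
time: 21.4
position: [0.3845, -0.3271, 0.104]
tcp_rot: [0.767, 0.642, 0.0, 0.0]
force: [0.2, -0.2, -0.8]
grip_width: 0.0214
```

Run:
```python
from h import *
o,y=st(); delta(o,y,(.3850,-.327))
im=env.capture('wrist');save('w18',im)
im=env.capture('scene');cv2.imwrite('pics/s7.png',cv2.resize(im[150:330,180:400,::-1],None,fx=3.3,fy=3.3,interpolation=cv2.INTER_CUBIC))
```

```text
t 21.4 j [ 0.545  0.752  0.113  2.043 -0.221  0.358  0.658] pos [ 0.3845 -0.3271  0.104 ] q [7.670e-01 6.416e-01 1.000e-04 1.000e-04] toolx yaw 79.83 F [ 0.2 -0.2 -0.8] T [ 0.02  0.06 -0.01] w 0.0214
tool dx,dy cm 0.02 0.05
```

View pics/s7.png

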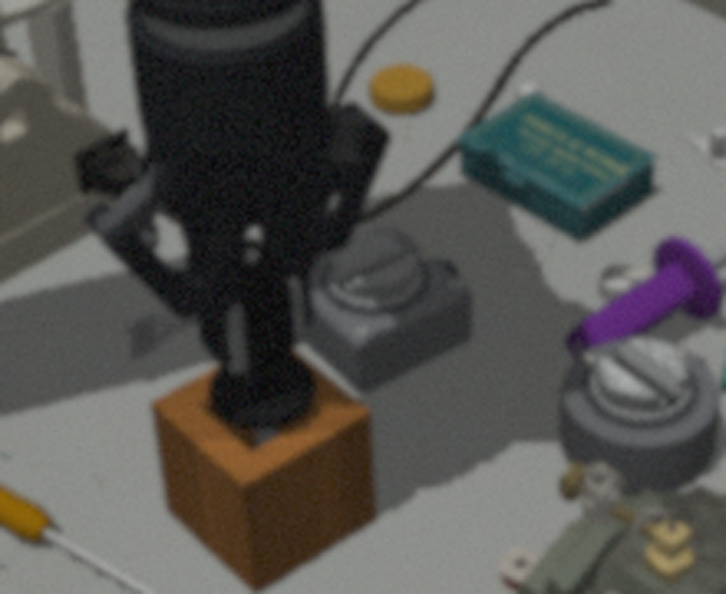

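The shaft is in the hole and the guard is about 7 mm above the stand top. I'll lower it to contact.

Emit:
jog_arm(
  moves="0 0 0 0.4 0; 0 0 0 0.2 0; 0 0 0 0.1 0; 0 0 0 0 0; 0 0 0 0 0",
)

```text
time: 22.0
position: [0.3841, -0.3272, 0.0969]
tcp_rot: [0.767, 0.641, 0.0, -0.0]
force: [0.7, -0.0, -1.0]
grip_width: 0.0212
```

Run:
```python
from h import *
st()
```

```text
t 22.0 j [ 0.549  0.765  0.107  2.047 -0.224  0.341  0.66 ] pos [ 0.3841 -0.3272  0.0969] q [ 7.672e-01  6.415e-01  0.000e+00 -1.000e-04] toolx yaw 79.8 F [ 0.7 -0.  -1. ] T [-0.02 -0.04 -0.02] w 0.0212
```

Emit:
jog_arm(
  moves="0 0 0 0.1 0; 0 0 0 0 0; 0 0 0 0 0",
)

```text
time: 22.3
position: [0.3841, -0.3272, 0.0967]
tcp_rot: [0.767, 0.641, 0.0, 0.0]
force: [0.2, 1.4, 7.5]
grip_width: 0.0211
```

Run:
```python
from h import *
st()
```

```text
t 22.3 j [ 0.55   0.765  0.107  2.047 -0.224  0.339  0.66 ] pos [ 0.3841 -0.3272  0.0967] q [7.672e-01 6.414e-01 2.000e-04 3.000e-04] toolx yaw 79.8 F [0.2 1.4 7.5] T [ 0.21  0.27 -0.03] w 0.0211
```

Emit:
jog_arm(
  moves="2.6 0 0 0 0; 3.2 0 0 0 0; 4.5 0 0 0 0; 6 0 0 0 0; 8 0 0 0 0; 8.5 0 0 0 0; 8.5 0 0 0 0; 8.5 0 0 0 0",
)

```text
time: 23.1
position: [0.3841, -0.3272, 0.0959]
tcp_rot: [0.767, 0.641, 0.0, -0.0]
force: [-0.4, -0.1, 0.2]
grip_width: 0.0848
```

Run:
```python
from h import *
st()
im=env.capture('wrist');save('w19',im)
```

```text
t 23.1 j [ 0.55   0.767  0.106  2.047 -0.224  0.338  0.66 ] pos [ 0.3841 -0.3272  0.0959] q [ 0.7671  0.6415  0.     -0.    ] toolx yaw 79.81 F [-0.4 -0.1  0.2] T [0.01 0.01 0.04] w 0.0848
```

View pics/w19.png

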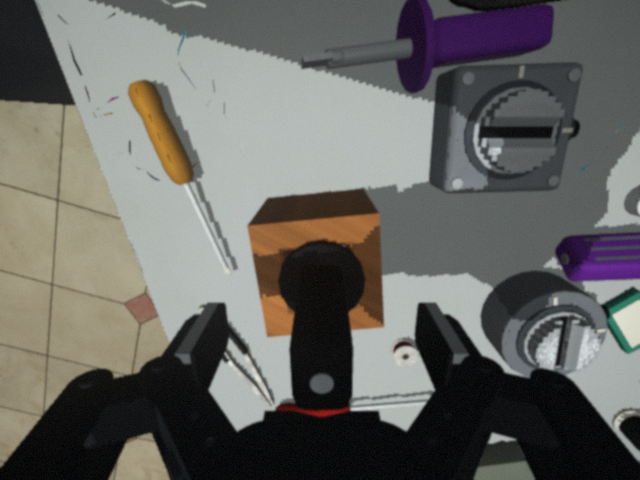

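Released and the driver is still upright; I'll go straight up.

Emit:
jog_arm(
  moves="8.5 0 0 -1 0; 8.5 0 0 -2 0; 8.5 0 0 -3 0; 8.5 0 0 -4 0; 8.5 0 0 -4 0; 8.5 0 0 -3 0; 8.5 -1 0 -2 0; 8.5 -2 0 0 0; 8.5 0 0 0 0; 8.5 0 0 0 0",
)

```text
time: 24.15
position: [0.3783, -0.3562, 0.286]
tcp_rot: [0.767, 0.641, 0.0, -0.0]
force: [0.0, 0.2, -0.7]
grip_width: 0.0853
```

Run:
```python
from h import *
o,y=st()
im=env.capture('wrist');save('w20',im);np.save('w20.npy',im)
im=env.capture('scene');cv2.imwrite('pics/s8.png',cv2.resize(im[150:330,180:400,::-1],None,fx=3.3,fy=3.3,interpolation=cv2.INTER_CUBIC))
im=np.load('w20.npy')[:,:,::-1]
KE=cam('wrist',o); p=proj(KE,(.508,-.27,.05))[0].astype(int); print(p)
a=cv2.resize(im[max(0,p[1]-50):p[1]+50,p[0]-50:p[0]+50],(500,500),interpolation=cv2.INTER_CUBIC); print(max(0,p[1]-50),p[0]-50,im[max(0,p[1]-50):p[1]+50,p[0]-50:p[0]+50].shape)
cv2.imwrite('pics/w20z.png',a)
```

```text
t 24.15 j [ 0.519  0.488  0.232  1.822 -0.145  0.849  0.641] pos [ 0.3783 -0.3562  0.286 ] q [ 7.674e-01  6.411e-01  2.000e-04 -4.000e-04] toolx yaw 79.75 F [ 0.   0.2 -0.7] T [-0.   -0.06  0.01] w 0.0853
[426  98]
48 376 (100, 100, 3)
```

View pics/w20.png

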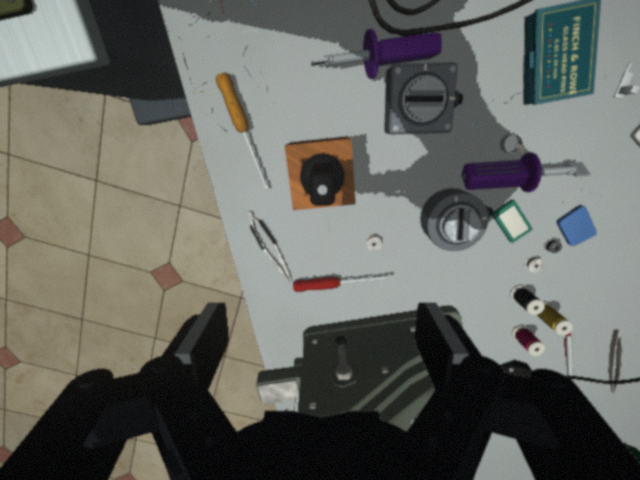

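View pics/s8.png

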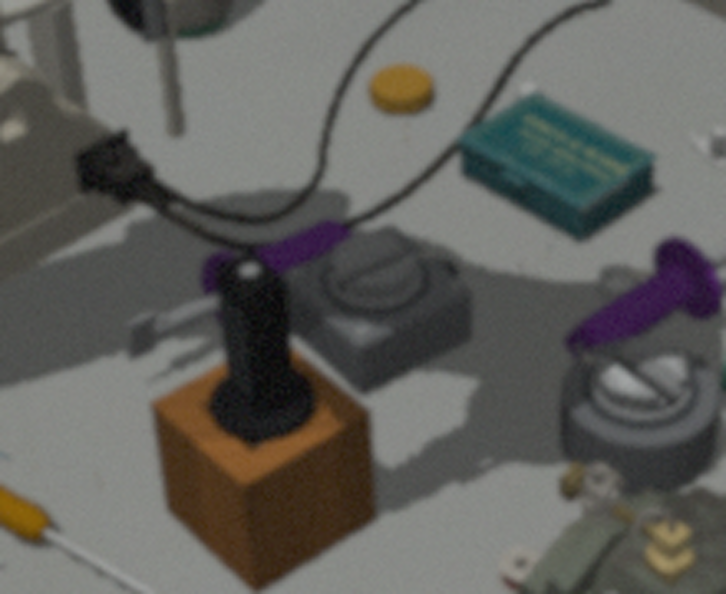

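View pics/w20z.png

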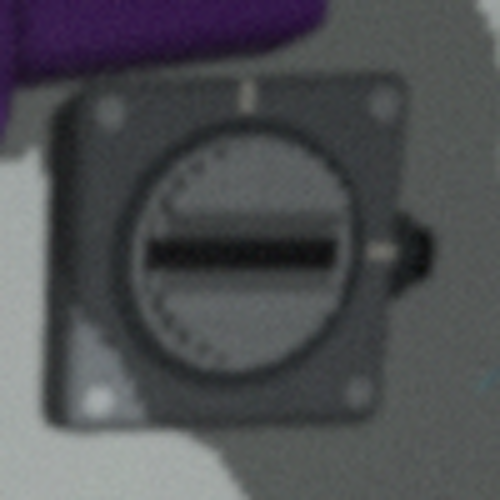

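Run:
```python
from h import *
st(); print(env.hand_in())
```

```text
t 24.25 j [ 0.518  0.488  0.231  1.823 -0.145  0.849  0.642] pos [ 0.3787 -0.3554  0.2855] q [ 7.669e-01  6.418e-01  2.000e-04 -9.000e-04] toolx yaw 79.85 F [-0.6 -0.1 -0.2] T [ 0.03 -0.01  0.03] w 0.0853
the job is handed in; nothing more can be done
None
```

I took the black screwdriver out of its stand and turned the square box's selector clockwise to its stop. I then put the screwdriver back blade down in the stand, let go and handed in at 24.3 s of the 54 s allowed. No verdict is reported on hand-in.

**Selector:** at the end the torque about the vertical rose from about 0.1 to 0.67 N m, well over the 0.08 N m friction, which I take as the stop. The last wrist picture shows the slot about 90° from where it began. It lies roughly 1.7° past the box's index mark, as expected for 1.60 rad.

**Screwdriver:** the guard pressed on the stand at 7.5 N at the same height it had before I lifted it. After release the pictures show it upright, with the guard on the stand top and the gripper clear.

**Round box:** it was not touched.

**Disagreements and surprises:**
- The scene camera placed the slot about 4–6 mm away from where the top and wrist cameras did. I used the wrist and top values and checked the blade against the slot in the pictures.
- The handle's direction came out between 79° and 85° by different measurements. The grip aligned it, reading 21 mm across flats that should be 22 mm.
- Both purple look-alikes, upright in the first pictures, were lying on the table by about 4 s, while the arm was still travelling high up. They stayed on the table, and the job did not involve them.

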